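# Stack the puncture kit on the parts box

### The arm

A 6-joint arm with a two-finger parallel gripper is mounted at the origin on the work surface. World frame = base frame: x ahead of the robot, y to its left, z up, the work surface at z = 0. Lengths are in m, angles in rad, forces in N, time in s.
With the tool pointing down it reaches from about 0.3 to 0.875 m from the base axis. Payload 6.4 kg.
Tool frame: the origin (TCP) lies midway between the tips of the shut fingers; the grasp point (between the pads) lies 19 mm behind it; z points along the fingers, y is the line along which they close (so a half turn about z gives the same grasp; the last joint's range is limited). The gripper opens to 85 mm and grips with 20 to 120 N. Pads are 22 mm wide; open, the fingers measure 114 mm over their backs; the gripper's body (76 mm by 85 mm) begins 54 mm behind the grasp point. The pads swing forward as they close: fully open they stand 13 mm farther back than shut.
Start: joints at [1.035, 0.181, 1.607, -0, 1.354, -0.206], TCP at [0.186, 0.544, 0.231] pointing down, gripper open.
Joint ranges: [-2.99, 2.99], [-0.89, 2.07], [0.3, 2.58], [-1.14, 4.28], [0, 2.63], [-3.12, 3.12]. Speed limits (rad/s): [2.57, 2.57, 3.01, 3.14, 3.14, 3.14].

### API

Orientations are given as a unit quaternion [w, x, y, z].
In Python, from bench import ctrl, vision, workorder gives the robot as it stands. The module is installed in compiled form; this text tells all that it offers.
- The arm moves only by the tool servo_tool, never from a script. Its argument "steps" is a list of rows, each an object of numbers: "dx", "dy", "dz": the shift along the world's x, y, z as a fraction of full scale; "wx", "wy", "wz": the turn, a rotation vector about the world's x, y, z as a fraction of full scale. A call has exactly 5 rows; each row is the pose to reach, as a shift and turn from the pose commanded when the call began, turning the shorter way round; what a row does not reach only later rows make up. Full scale, the value 1, is 100 mm for a shift and pi rad for a turn. A row lasts 1/12 s, in which the tool goes at most 41.7 mm and 7.16 degrees, less where a joint would pass 70% of its speed; a pose out of reach is approached as far as the arm can. A call with a number of a shift or a turn outside -1 to 1 is refused whole. A call with a gripper value outside its range is refused whole. "jaw" is the opening, from 0 (shut) to 1 (fully open), set as the call begins (left out, the last holds). The fingers move at their own pace and stop on an object; the grip force is fixed at half the most. Time passes only in rows, so rows that repeat a pose let the fingers close, or fill a call up. It gives the time, the measured TCP pose, the force, the opening and the grip force at its end, in the units of the state.
- ctrl.get_obs(): the state, without advancing time (a new reading comes with each control period).
- vision.camera(name): name is "scene" or "top"; returns a dict with "frame" (384x512x3 uint8, red, green, blue), "vfov" (degrees; the focal length in pixels is half the picture's height over the tangent of half this angle, whatever the lens; pixels are square), "cx", "cy" (the principal point, pixels), "D" ([k1, k2, p1, p2, k3] as OpenCV has them; the pictures are not rectified), "camera_from_world" (4x4, takes a point from world to camera coordinates). Camera axes: x right, y up, looking along -z (the intrinsics and any distortion apply to the point x, -y, -z); pixel columns grow to the right and rows downward; lengths in m; the calibration is good to about 2 mm. A picture is of the moment at which its call begins. There is no depth.
- workorder.hand_in(): hands the job in; it is judged then, once.
The state is a dict: "time_s": time; "q": joint angles; "dq": joint speeds; "joint_efforts": joint torques, N m; "eef_pos": TCP position; "eef_rot": TCP orientation; "wrist_force": force on the tool from outside, world axes, zero at the start; "torque": the same for the moment, N m; "opening": opening from 0.0 (shut) to 1.0 (fully open); "grasp_force": force on a finger pad.
Only numpy, scipy, OpenCV 4.12 (cv2) and the standard library are available. Lean on these libraries where they do the work, as an engineer would, in place of code of your own. Each camera call takes 0.05 s, during which the arm holds its last target. There are 200 camera calls.

### The job

Press the half-open flap of the grey parts box fully shut, then stack the three flat cases on it in one neat, square pile with all edges lined up: blue at the bottom, centred on the flap's dark panel with its length along the panel's length, then yellow, then white. Finally lift the green roll of rim tape off its post and lay it flat on the middle of the white case. Leave everything else on the shelf where it is.

Things in the scene. Friction and masses are not known exactly. Their poses are not given: they have to be found in the camera images.
- flap (a joint): Hinge angle of the grey flap in rad: 0 is fully shut, grows as it opens; all sizes in this list are in mm; starts half open (0.45 to 0.8). Stiff hinge: it stays where it is left; about 1 to 3 N straight down near its front edge shuts it, and a hard stop holds it at 0.
- flap_panel (a point): Centre of the flap's top face, on the dark panel inlaid flush in it (72 x 132). The flap is 140 (its x) by 200 (its y) and 8 thick, hinged along its far edge (its +x side), turning with the flap. Axes: x towards the hinge, y along the hinge and the panel's length, z out of the top face. With the flap shut the top face is level, 58 above the shelf.
- flap_edge (a point): Point on the flap's top face 12 from the middle of its front (free) edge, which can be pressed straight down where it stands (fingertips slide along the top face as the flap swings down); 58 from flap_panel along -x of the flap, same axes.
- flap_hinge (a point): Middle of the hinge line, at the far top rim of the box, 50 above the shelf; 140 from the flap's front edge. The line runs along its y.
- parts_box: Grey open plastic box, 140 (x) by 200 (y), 50 high, fixed to the shelf, a few spares inside. Origin: centre of its underside; x points from the flap's front edge towards its hinge.
- blue_case: Blue flat case with silver badge: its length of 124 lies along its own y, its width of 64 along x, height 24; 0.14 kg, rounded edges, flat smooth top and bottom, latch and hinges drawn on the short ends only; either end may point either way. Origin: centre of its underside, z up. It stands flat on the shelf at the start.
- yellow_case: Yellow flat case with black badge: its length of 124 lies along its own y, its width of 64 along x, height 24; 0.14 kg, rounded edges, flat smooth top and bottom, latch and hinges drawn on the short ends only; either end may point either way. Origin: centre of its underside, z up. It stands flat on the shelf at the start.
- white_case: White flat case with red badge: its length of 124 lies along its own y, its width of 64 along x, height 24; 0.14 kg, rounded edges, flat smooth top and bottom, latch and hinges drawn on the short ends only; either end may point either way. Origin: centre of its underside, z up. It stands flat on the shelf at the start.
- tape_roll: Green roll of rim tape, a rigid ring 62 outside diameter, 38 hole, 26 high, 0.07 kg. Origin: centre of its underside, z along the axis. It starts round the post of the tape stand, lying on its shoulder, underside 30 above the shelf.
- tape_stand: Fixed stand: dark base disc of 90 diameter and 8 high, black shoulder of 48 diameter up to 30, bright post of 16 diameter up to 84 above the shelf. Origin: centre of the base's underside on the post's axis.
- pedal_wrench: Bystander: chrome wrench 200 long, lying. Origin: underside of its middle.
- green_grip: Bystander: green handlebar grip 130 long, 34 thick, lying. Origin: underside of its middle.
- lever_a: Bystander: orange tire lever 130 long, 8 thick, lying. Origin: underside of its middle.
- lever_b: Bystander: second orange tire lever, the same.
- cap_jar: Bystander: closed glass jar of steel valve caps, 60 diameter, 74 high. Origin: centre of its underside.
- lube_bottle: Bystander: closed black bottle, 48 diameter, 120 high. Origin: centre of its underside.
- bike_light: Bystander: black bicycle lamp 34 x 75, 30 high. Origin: centre of its underside.
There are look-alikes about, which are no part of the job. There is more than one size of the white_case; the job needs the larger.

How it is judged:
On the way, in this order (a step that is already met when the one before it is completed fails the run):
1. the flap is pressed shut (value of joint flap below 0.06 rad), for 0.2 s.
2. the blue case lies released on the shut flap, square on the dark panel (value of joint flap below 0.06 rad and horizontal distance between blue_case and flap_panel below 0.014 m and z of blue_case in the frame of flap_panel between -0.006 and 0.006 m and angle between the x axis of blue_case and the x axis of flap_panel, either way round below 0.14 rad and angle between blue_case's own z axis and vertical below 0.08 rad and contact force between blue_case and the fingers below 0.05 N and linear speed of blue_case below 0.02 m/s), for 0.2 s.
3. the yellow case lies released squarely on the blue one (horizontal distance between yellow_case and blue_case below 0.008 m and z of yellow_case in the frame of blue_case between 0.019 and 0.029 m and angle between the x axis of yellow_case and the x axis of blue_case, either way round below 0.12 rad and angle between yellow_case's own z axis and vertical below 0.08 rad and contact force between yellow_case and the fingers below 0.05 N and linear speed of yellow_case below 0.02 m/s), for 0.2 s.
4. the white case lies released squarely on the yellow one (horizontal distance between white_case and yellow_case below 0.008 m and z of white_case in the frame of yellow_case between 0.019 and 0.029 m and angle between the x axis of white_case and the x axis of yellow_case, either way round below 0.12 rad and angle between white_case's own z axis and vertical below 0.08 rad and contact force between white_case and the fingers below 0.05 N and linear speed of white_case below 0.02 m/s), for 0.2 s.
5. the tape roll is off its post and lies flat on the middle of the white case (horizontal distance between tape_roll and white_case below 0.012 m and z of tape_roll in the frame of white_case between 0.019 and 0.029 m and angle between tape_roll's own z axis and vertical below 0.08 rad and contact force between tape_roll and the fingers below 0.05 N and linear speed of tape_roll below 0.02 m/s), for 0.2 s.
At the end, for the whole second after the job is handed in: Flap shut (under 0.06 rad); blue case flat on it within 14 mm and 0.14 rad of the panel's centre and direction; yellow flat on blue, white flat on yellow, each within 8 mm and 0.12 rad of the case below; tape roll flat on white within 12 mm of its middle; all at rest (value of joint flap below 0.06 rad and horizontal distance between blue_case and flap_panel below 0.014 m and z of blue_case in the frame of flap_panel between -0.006 and 0.006 m and angle between the x axis of blue_case and the x axis of flap_panel, either way round below 0.14 rad and angle between each of blue_case, yellow_case, white_case, tape_roll's own z axis and vertical below 0.08 rad and horizontal distance between yellow_case and blue_case below 0.008 m and z of yellow_case in the frame of blue_case between 0.019 and 0.029 m and angle between the x axis of yellow_case and the x axis of blue_case, either way round below 0.12 rad and horizontal distance between white_case and yellow_case below 0.008 m and z of white_case in the frame of yellow_case between 0.019 and 0.029 m and angle between the x axis of white_case and the x axis of yellow_case, either way round below 0.12 rad and horizontal distance between tape_roll and white_case below 0.012 m and z of tape_roll in the frame of white_case between 0.019 and 0.029 m and linear speed of each of blue_case, yellow_case, white_case, tape_roll below 0.02 m/s); the robot touches nothing.
It fails at once if any of the seven bystanders is moved by more than 25 mm (distance of any of pedal_wrench, green_grip, lever_a, lever_b, cap_jar, lube_bottle, bike_light from where it was at the start of the episode above 0.025 m).
It fails at once if the jar or the bottle is knocked over (angle between any of cap_jar, lube_bottle's own z axis and vertical above 0.5 rad).
It also fails if it takes over 72 s, if anything falls off the work surface, if the arm or the gripper's body presses on something with over 40 N, if the wrist force passes 120 N, or if a joint passes its speed limit or range.

## Working session

There is one attempt and no reset: what is moved stays moved. The work goes in short steps, Python scripts to look and compute and a tool call to move; the robot and the scene stay as the last step left them, time stands still between calls to the robot, and variables do not carry over. Pictures are saved under pics/ and viewed, at most 10 in all, crops included, and the job is handed in when it is done.

Besides the shell and the picture viewer there is one more tool, called after "Request:" as name([rows], argument=value, ...), one row to a line, values as JSON. servo_tool: Moves the arm, as the interface text tells. Its arguments: {"type":"object","properties":{"steps":{"type":"array","items":{"type":"object","properties":{"dx":{"type":"number"},"dy":{"type":"number"},"dz":{"type":"number"},"wx":{"type":"number"},"wy":{"type":"number"},"wz":{"type":"number"}}}},"jaw":{"type":"number"}},"required":["steps"]}

```bash
mkdir -p pics; cat > h.py <<'E'
import numpy as np, cv2
from bench import ctrl, vision, workorder
def cam(n):
    c=vision.camera(n); f=c["frame"].shape[0]/2/np.tan(np.radians(c["vfov"]/2))
    c["K"]=np.array([[f,0,c["cx"]],[0,f,c["cy"]],[0,0,1.]]); c["D"]=np.array(c["D"],float)
    T=np.diag([1,-1,-1,1.])@np.array(c["camera_from_world"]); c["R"]=T[:3,:3]; c["t"]=T[:3,3]; return c
def ray(c,uv):
    u=cv2.undistortPoints(np.array(uv,float).reshape(-1,1,2),c["K"],c["D"]).reshape(-1,2)
    d=np.c_[u,np.ones(len(u))]@c["R"]; o=-c["R"].T@c["t"]; return o,d
def onz(c,uv,z):
    o,d=ray(c,uv); return o+d*((z-o[2])/d[:,2])[:,None]
def proj(c,P):
    return cv2.projectPoints(np.array(P,float).reshape(-1,1,3),cv2.Rodrigues(c["R"])[0],c["t"],c["K"],c["D"])[0].reshape(-1,2)
def save(n,im,s=1):
    cv2.imwrite("pics/"+n+".png",cv2.cvtColor(cv2.resize(im,None,fx=s,fy=s,interpolation=cv2.INTER_CUBIC),cv2.COLOR_RGB2BGR))
E
python3 - <<'E'
from h import *
for n in("scene","top"):
    c=cam(n); save(n+"0",c["frame"],1.5); print(n,c["vfov"],c["D"],-c["R"].T@c["t"],c["R"][2])
print(ctrl.get_obs())
E
```

```text
scene 50.072792507338114 [0.03065364 0.         0.         0.         0.        ] [ 1.05679566 -0.61614296  1.17326149] [-0.38760007  0.43843296 -0.81089009]
top 57.35517512889723 [-0.01817235  0.          0.          0.          0.        ] [ 0.38618663 -0.02631358  1.0370208 ] [ 0.13598342  0.04122487 -0.98985303]
{'time_s': 0.1, 'q': array([ 1.03469397e+00,  1.81502713e-01,  1.60789815e+00, -1.42591262e-05,
        1.35381843e+00, -2.06295759e-01]), 'dq': array([ 0.00022745, -0.00125856, -0.00239098, -0.00157919,  0.00133636,
       -0.00108221]), 'joint_efforts': array([ 9.11198767e-04, -4.45878911e+01, -3.52235341e+01, -1.60510758e-04,
        4.22164856e-03,  1.02307624e-05]), 'eef_pos': array([0.18594357, 0.54357543, 0.23045879]), 'eef_rot': array([-2.88530768e-04,  1.64155368e-01,  9.86434161e-01, -7.60451634e-04]), 'wrist_force': array([ 0.42712652,  0.34290298, -0.7262679 ]), 'torque': array([ 0.04473655,  0.00496825, -0.04860632]), 'grasp_force': 0.0, 'opening': 0.9998589444803605}
```

View pics/scene0.png

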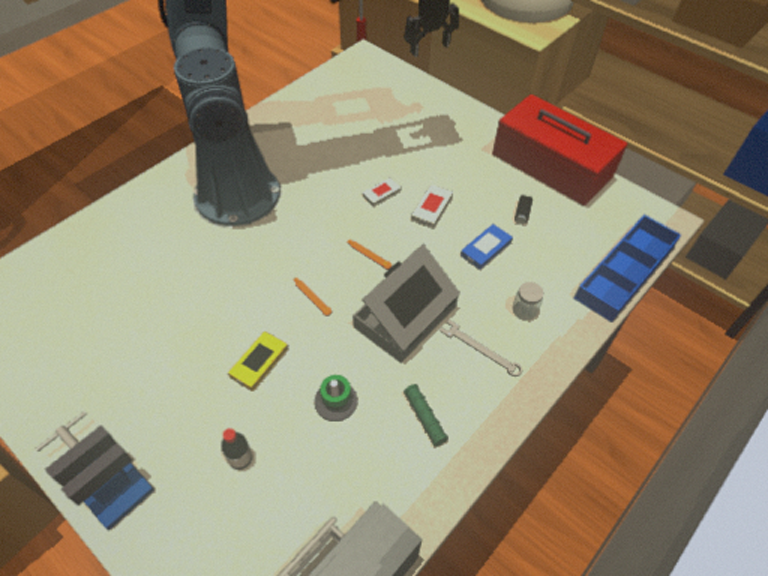

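View pics/top0.png

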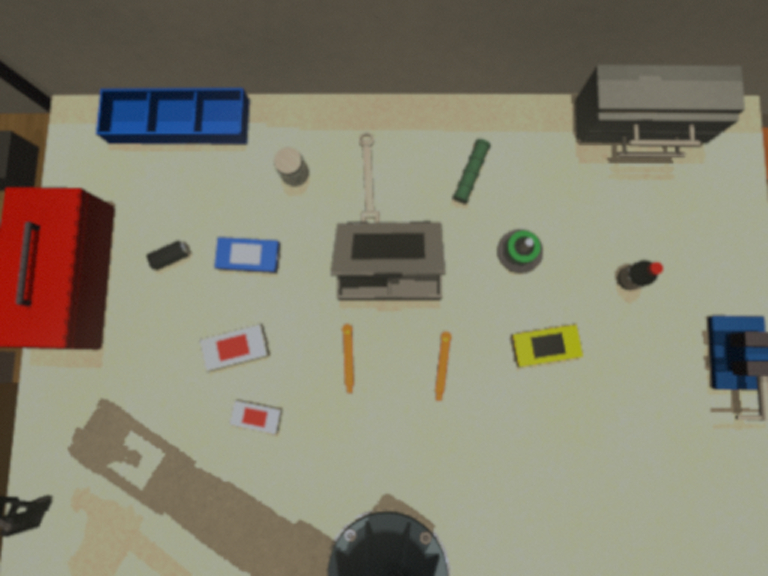

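The scene shows the flap box at (405,305) in the 1.5x picture. In the top view, the box is at (388,260), blue case at (247,254), yellow at (547,345), and the roll at (522,247).

Candidates (top view, 1.5x):
- **White case:** (234,347) large or (256,417) small. I choose the larger, (234,347).
- **Blue case:** (247,254), against the blue tray (172,113) and the blue tool stand (738,352). I choose the one with the silver badge, (247,254).
- **Yellow case:** (547,345) is the only one.
- **Roll:** the green ring (522,247), against the green grip (472,170).

```bash
cat > m.py <<'E'
from h import *
def blob(m,uv):
    m=cv2.morphologyEx(m.astype(np.uint8),cv2.MORPH_CLOSE,np.ones((3,3)))
    n,l,s,_=cv2.connectedComponentsWithStats(m); k=l[int(uv[1]),int(uv[0])]
    if k==0:
        w=l[int(uv[1])-4:int(uv[1])+5,int(uv[0])-4:int(uv[0])+5]; k=np.bincount(w[w>0]).argmax()
    q=(l==k).astype(np.uint8); return max(cv2.findContours(q,0,1)[0],key=cv2.contourArea)
def masks(c):
    h=cv2.cvtColor(c["frame"],cv2.COLOR_RGB2HSV).astype(int); H,S,V=h[...,0],h[...,1],h[...,2]
    return dict(blue=(H>100)&(H<130)&(S>140),yellow=(H>22)&(H<33)&(S>150)&(V>100),white=(S<40)&(V>165),
      red=((H<8)|(H>172))&(S>130),green=(H>50)&(H<75)&(S>150)&(V>60),dark=(V<60),sil=(S<70)&(V>150))
def rect(c,cn,z):
    P=onz(c,cn.reshape(-1,2),z)[:,:2]; r=cv2.minAreaRect((P*1000).astype(np.float32))
    b=cv2.boxPoints(r); e1,e2=b[1]-b[0],b[2]-b[1]; L=e1 if np.hypot(*e1)>np.hypot(*e2) else e2
    return np.round(r[0],1),np.round(sorted(r[1]),1),round(float(np.degrees(np.arctan2(L[1],L[0]))%180),1)
E
python3 - <<'E'
from m import *
c=cam("top"); m=masks(c)
for n,mk,uv in [("blue",m["blue"]|m["sil"]&0,(150,169)),("yellow",m["yellow"],(346,230)),("white",m["white"],(142,231)),("small",m["white"],(158,278)),("green",m["green"],(336,164))]:
  try:
    if n in("white","small"): print("HSV",cv2.cvtColor(c["frame"],cv2.COLOR_RGB2HSV)[uv[1],uv[0]],cv2.cvtColor(c["frame"],cv2.COLOR_RGB2HSV)[uv[1]+22,uv[0]-30])
    print(n,rect(c,blob(mk,uv),0.024 if n!="green" else .056))
  except Exception as e: print(n,e)
for n,mk,uv in [("bbadge",m["sil"],(164,169)),("ybadge",m["dark"],(365,230)),("wbadge",m["red"],(155,231)),("sbadge",m["red"],(170,278))]:
  try: print(n,rect(c,blob(mk,uv),.024))
  except Exception as e: print(n,e)
# flap panel pnp
g=cv2.cvtColor(c["frame"],cv2.COLOR_RGB2GRAY); print(g[164,255:262],g[164,225:235],g[185,255:260])
pc=blob((g<58),(259,164)); r=cv2.approxPolyDP(cv2.convexHull(pc),4,True).reshape(-1,2); print("panel",r,cv2.contourArea(pc))
w=c["frame"][135:300,80:420]; save("crop1",w,2.3)
E
```

```text
blue (array([592.5, 290.8]), array([ 58.5, 118.6]), 87.2)
yellow (array([ 424.2, -295.5]), array([ 60.6, 122.7]), 99.8)
HSV [ 90   5 168] [ 34  38 169]
white (array([434.8, -56.7]), array([ 853.8, 1334. ]), 89.0)
HSV [100   9 170] [ 34  38 166]
small (array([434.8, -56.7]), array([ 853.8, 1334. ]), 89.0)
green attempt to get argmax of an empty sequence
bbadge (array([594.9, 293.6]), array([39.5, 60. ]), 90.6)
ybadge (array([ 424.7, -298.4]), array([30.3, 51.3]), 99.2)
wbadge (array([408.4, 307.9]), array([35.5, 55.2]), 105.1)
sbadge (array([277.4, 257.8]), array([25. , 39.4]), 79.5)
[46 45 44 46 45 45 45] [96 97 98 97 96 96 96 96 93 79] [44 44 42 47 50]
panel [[281 156]
 [281 171]
 [235 171]
 [238 156]] 682.0
```

View pics/crop1.png

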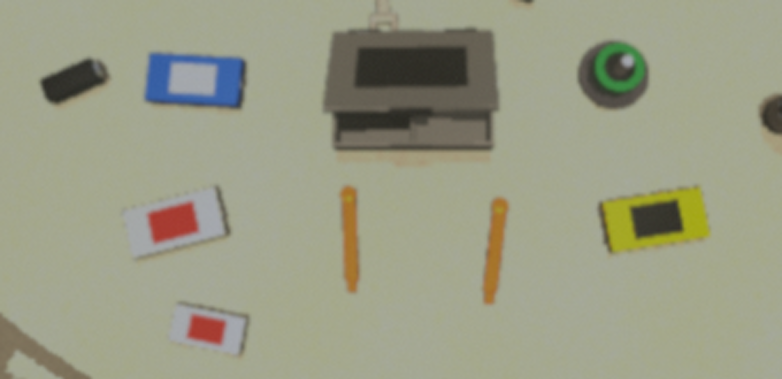

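The crop confirms the large white case with red badge at (175,222), clearly bigger than the small one at (208,328). The panel, the blue and yellow cases and the roll at (620,67) are all as chosen.

```bash
cat > n.py <<'E'
from m import *
from scipy.optimize import minimize
def up(c,k=4):
    d=dict(c); d["frame"]=cv2.resize(c["frame"],None,fx=k,fy=k,interpolation=cv2.INTER_CUBIC); return d
def unup(p,k=4): return (np.array(p,float)+.5)/k-.5
def quad(cn):
    h=cv2.convexHull(cn)
    for e in np.arange(2,60,1.):
        a=cv2.approxPolyDP(h,e,True)
        if len(a)<=4: return unup(a.reshape(-1,2))
def caserect(c,col,uv,z=.024):
    u=up(c); m=masks(u); h=cv2.cvtColor(u["frame"],cv2.COLOR_RGB2HSV).astype(int)
    mk={"blue":m["blue"],"yellow":m["yellow"],"white":(h[...,1]<24)&(h[...,2]>120)|m["red"],"red":m["red"],"green":(h[...,0]>45)&(h[...,0]<80)&(h[...,1]>110)}[col]
    cn=blob(mk,np.array(uv)*4)
    return rect(c,unup(cn.reshape(-1,2)),z),unup(cn.reshape(-1,2)),mk
E
python3 - <<'E'
from n import *
C={n:cam(n) for n in("top","scene")}
uv={"top":dict(blue=(150,169),yellow=(346,230),white=(142,231),red=(155,231),green=(340,164)),
"scene":dict(blue=(313,167),yellow=(160,250),white=(280,141),red=(288,135),green=(216,262))}
for n,c in C.items():
  for k,p in uv[n].items():
    try: print(n,k,caserect(c,k,p,.056 if k=="green" else .024)[0])
    except Exception as e: print(n,k,e)
Q={}
for n,p in (("top",(259,164)),("scene",(275,196))):
    u=up(C[n]); g=cv2.cvtColor(u["frame"],cv2.COLOR_RGB2GRAY)
    cn=blob(g<70,np.array(p)*4); Q[n]=quad(cn); print(n,np.round(Q[n],1).tolist(),cv2.contourArea(cn)/16)
E
```

```text
top blue (array([592.5, 290.6]), array([ 59.1, 120.1]), 87.4)
top yellow (array([ 424.3, -295.4]), array([ 61.8, 123.6]), 99.9)
top white (array([408.9, 307.3]), array([ 64.4, 126. ]), 105.6)
top red (array([408.5, 307.6]), array([36., 56.]), 105.6)
top green (array([ 608.1, -246.6]), array([58.1, 58.9]), 135.6)
scene blue (array([595.9, 289.3]), array([ 60. , 118.3]), 87.1)
scene yellow (array([ 427.9, -300.1]), array([ 62.8, 122.9]), 100.0)
scene white (array([410. , 305.6]), array([ 64. , 123.5]), 105.9)
scene red (array([408.9, 307.2]), array([36.8, 55.9]), 105.7)
scene green (array([ 611. , -250.2]), array([57.3, 57.4]), 165.9)
top [[281.9, 155.9], [281.9, 171.6], [234.1, 171.4], [236.9, 155.4]] 795.59375
scene [[281.6, 178.1], [292.9, 193.1], [269.1, 216.6], [257.1, 200.6]] 639.59375
```

```bash
python3 - <<'E'
from n import *
T=cam("top");S=cam("scene")
t=[(281.9,155.9),(281.9,171.6),(234.1,171.4),(236.9,155.4)]; s=[(269.1,216.6),(257.1,200.6),(281.6,178.1),(292.9,193.1)] # far-,near-,near+,far+
P=[]
for a,b in zip(t,s):
    o1,d1=ray(T,[a]);o2,d2=ray(S,[b]);A=np.c_[d1[0],-d2[0]];k=np.linalg.lstsq(A,o2-o1,rcond=None)[0]
    p,q=o1+k[0]*d1[0],o2+k[1]*d2[0];P.append((p+q)/2);print(np.round(P[-1]*1e3,1),np.linalg.norm(p-q)*1e3)
P=np.array(P);x=(P[0]+P[3]-P[1]-P[2])/2;y=(P[2]+P[3]-P[0]-P[1])/2
print(np.linalg.norm(x),np.linalg.norm(y)); c=P.mean(0);ux=x/np.linalg.norm(x);uy=y/np.linalg.norm(y);uz=np.cross(ux,uy)
th=-np.arcsin(ux[2]);hinge=c+.07*ux-.008*uz
uh=np.array([ux[0],ux[1],0]);uh/=np.linalg.norm(uh);uyh=np.array([uy[0],uy[1],0]);
print("c",c,"tilt",th,"hinge",hinge,"edge",c-.058*ux,"yawx",np.degrees(np.arctan2(ux[1],ux[0])),"yawy",np.degrees(np.arctan2(-uy[0],uy[1])))
print("shutpanel",hinge-.07*uh+[0,0,.008])
E
```

```text
[623.9 -56.2  80.7] 2.31861657507123
[571.8 -55.6 117.9] 2.0557813884639105
[569.9  70.6 113.1] 2.975118020725594
[622.5  68.   80.7] 1.7696391237520814
0.06288142608509713 0.12520755131820144
c [0.59703163 0.00670614 0.09812603] tilt 0.5865148208124098 hinge [0.65087427 0.00471197 0.05272835] edge [0.5487482  0.00820649 0.13022681] yawx -1.7798278720657184 yawy 0.7392045542313307
shutpanel [0.58090804 0.00688609 0.06072835]
```

Request:
servo_tool([
  {"dx": 0.59,"dy": -0.9,"wz": -0.1},
  {"dx": 0.59,"dy": -0.9,"wz": -0.1},
  {"dx": 0.59,"dy": -0.9,"wz": -0.1},
  {"dx": 0.59,"dy": -0.9,"wz": -0.1},
  {"dx": 0.59,"dy": -0.9,"wz": -0.1},
], jaw=0)

```text
$.steps[0]: bad value
```

Request:
servo_tool([
  {"dx": 0.59,"dy": -0.9,"wz": -0.1},
  {"dx": 0.59,"dy": -0.9,"wz": -0.1},
  {"dx": 0.59,"dy": -0.9,"wz": -0.1},
  {"dx": 0.59,"dy": -0.9,"wz": -0.1},
  {"dx": 0.59,"dy": -0.9,"wz": -0.1},
])

```text
$.steps[0]: bad value
```

Request:
servo_tool([
  {"dx": 0.59,"dy": -0.9,"wz": -0.1},
  {"dx": 0.59,"dy": -0.9,"wz": -0.1},
  {"dx": 0.59,"dy": -0.9,"wz": -0.1},
  {"dx": 0.59,"dy": -0.9,"wz": -0.1},
  {"dx": 0.59,"dy": -0.9,"wz": -0.1},
])

```text
$.steps[0]: bad value
```

Request:
servo_tool([
  {"dx": 0.59,"dy": -0.9,"dz": 0,"wx": 0,"wy": 0,"wz": -0.1},
  {"dx": 0.59,"dy": -0.9,"dz": 0,"wx": 0,"wy": 0,"wz": -0.1},
  {"dx": 0.59,"dy": -0.9,"dz": 0,"wx": 0,"wy": 0,"wz": -0.1},
  {"dx": 0.59,"dy": -0.9,"dz": 0,"wx": 0,"wy": 0,"wz": -0.1},
  {"dx": 0.59,"dy": -0.9,"dz": 0,"wx": 0,"wy": 0,"wz": -0.1},
], jaw=0)

```text
time_s: 0.77
eef_pos: [0.2459, 0.4534, 0.2315]
eef_rot: [0.0, 0.317, 0.948, 0.0]
wrist_force: [-0.5, 0.4, -0.4]
opening: 0.297
grasp_force: 0.0
```

Request:
servo_tool([
  {"dx": 0.6,"dy": -0.9,"dz": 0,"wx": 0,"wy": 0,"wz": -0.1},
  {"dx": 0.6,"dy": -0.9,"dz": 0,"wx": 0,"wy": 0,"wz": -0.1},
  {"dx": 0.6,"dy": -0.9,"dz": 0,"wx": 0,"wy": 0,"wz": -0.1},
  {"dx": 0.6,"dy": -0.9,"dz": 0,"wx": 0,"wy": 0,"wz": -0.1},
  {"dx": 0.6,"dy": -0.9,"dz": 0,"wx": 0,"wy": 0,"wz": -0.1},
])

```text
time_s: 1.18
eef_pos: [0.3056, 0.3642, 0.2315]
eef_rot: [-0.0, 0.461, 0.887, 0.0]
wrist_force: [-0.7, -0.3, 0.2]
opening: -0.0
grasp_force: 0.0
```

Request:
servo_tool([
  {"dx": 0.6,"dy": -0.9,"dz": 0,"wx": 0,"wy": 0,"wz": -0.1},
  {"dx": 0.6,"dy": -0.9,"dz": 0,"wx": 0,"wy": 0,"wz": -0.1},
  {"dx": 0.6,"dy": -0.9,"dz": 0,"wx": 0,"wy": 0,"wz": -0.1},
  {"dx": 0.6,"dy": -0.9,"dz": 0,"wx": 0,"wy": 0,"wz": -0.1},
  {"dx": 0.6,"dy": -0.9,"dz": 0,"wx": 0,"wy": 0,"wz": -0.1},
])

```text
time_s: 1.6
eef_pos: [0.3654, 0.2747, 0.2314]
eef_rot: [-0.0, 0.594, 0.805, 0.0]
wrist_force: [0.7, -0.1, -0.1]
opening: -0.0
grasp_force: 0.0
```

Request:
servo_tool([
  {"dx": 0.6,"dy": -0.9,"dz": 0,"wx": 0,"wy": 0,"wz": -0.1},
  {"dx": 0.6,"dy": -0.9,"dz": 0,"wx": 0,"wy": 0,"wz": -0.1},
  {"dx": 0.6,"dy": -0.9,"dz": 0,"wx": 0,"wy": 0,"wz": -0.1},
  {"dx": 0.6,"dy": -0.9,"dz": 0,"wx": 0,"wy": 0,"wz": -0.1},
  {"dx": 0.6,"dy": -0.9,"dz": 0,"wx": 0,"wy": 0,"wz": -0.1},
])

```text
time_s: 2.02
eef_pos: [0.4252, 0.185, 0.2312]
eef_rot: [-0.001, 0.712, 0.702, 0.0]
wrist_force: [-0.9, 0.2, 0.1]
opening: 0.001
grasp_force: 0.0
```

Request:
servo_tool([
  {"dx": 0.6,"dy": -0.9,"dz": 0,"wx": 0,"wy": 0,"wz": 0},
  {"dx": 0.6,"dy": -0.9,"dz": 0,"wx": 0,"wy": 0,"wz": 0},
  {"dx": 0.6,"dy": -0.9,"dz": 0,"wx": 0,"wy": 0,"wz": 0},
  {"dx": 0.6,"dy": -0.9,"dz": 0,"wx": 0,"wy": 0,"wz": 0},
  {"dx": 0.6,"dy": -0.9,"dz": 0,"wx": 0,"wy": 0,"wz": 0},
])

```text
time_s: 2.43
eef_pos: [0.485, 0.0954, 0.231]
eef_rot: [-0.001, 0.712, 0.702, 0.0]
wrist_force: [-0.8, 0.2, -0.2]
opening: -0.004
grasp_force: 0.0
```

Request:
servo_tool([
  {"dx": 0.6,"dy": -0.9,"dz": -0.2,"wx": 0,"wy": 0,"wz": 0},
  {"dx": 0.6,"dy": -0.9,"dz": -0.4,"wx": 0,"wy": 0,"wz": 0},
  {"dx": 0.6,"dy": -0.9,"dz": -0.8,"wx": 0,"wy": 0,"wz": 0},
  {"dx": 0.6,"dy": -0.9,"dz": -0.8,"wx": 0,"wy": 0,"wz": 0},
  {"dx": 0.6,"dy": -0.9,"dz": -0.8,"wx": 0,"wy": 0,"wz": 0},
])

```text
time_s: 2.85
eef_pos: [0.5424, 0.0057, 0.1466]
eef_rot: [-0.004, 0.712, 0.702, -0.002]
wrist_force: [-1.1, 0.9, -0.8]
opening: 0.002
grasp_force: 0.0
```

Request:
servo_tool([
  {"dx": 0,"dy": 0,"dz": -0.14,"wx": 0,"wy": 0,"wz": 0},
  {"dx": 0,"dy": 0,"dz": -0.28,"wx": 0,"wy": 0,"wz": 0},
  {"dx": 0,"dy": 0,"dz": -0.42,"wx": 0,"wy": 0,"wz": 0},
  {"dx": 0,"dy": 0,"dz": -0.56,"wx": 0,"wy": 0,"wz": 0},
  {"dx": 0,"dy": 0,"dz": -0.7,"wx": 0,"wy": 0,"wz": 0},
])

```text
time_s: 3.27
eef_pos: [0.5454, 0.007, 0.0826]
eef_rot: [0.0, 0.711, 0.703, 0.001]
wrist_force: [-1.1, -0.9, 1.8]
opening: -0.0
grasp_force: 0.7
```

Request:
servo_tool([
  {"dx": 0,"dy": 0,"dz": -0.06,"wx": 0,"wy": 0,"wz": 0},
  {"dx": 0,"dy": 0,"dz": -0.12,"wx": 0,"wy": 0,"wz": 0},
  {"dx": 0,"dy": 0,"dz": -0.16,"wx": 0,"wy": 0,"wz": 0},
  {"dx": 0,"dy": 0,"dz": -0.2,"wx": 0,"wy": 0,"wz": 0},
  {"dx": 0,"dy": 0,"dz": -0.22,"wx": 0,"wy": 0,"wz": 0},
])

```text
time_s: 3.68
eef_pos: [0.5455, 0.0046, 0.0595]
eef_rot: [0.0, 0.712, 0.702, 0.0]
wrist_force: [-1.1, 1.1, 0.8]
opening: 0.004
grasp_force: 0.6
```

Request:
servo_tool([
  {"dx": 0,"dy": 0,"dz": -0.01,"wx": 0,"wy": 0,"wz": 0},
  {"dx": 0,"dy": 0,"dz": -0.02,"wx": 0,"wy": 0,"wz": 0},
  {"dx": 0,"dy": 0,"dz": -0.03,"wx": 0,"wy": 0,"wz": 0},
  {"dx": 0,"dy": 0,"dz": -0.04,"wx": 0,"wy": 0,"wz": 0},
  {"dx": 0,"dy": 0,"dz": -0.04,"wx": 0,"wy": 0,"wz": 0},
])

```text
time_s: 4.1
eef_pos: [0.5456, 0.0041, 0.0578]
eef_rot: [-0.0, 0.713, 0.702, 0.0]
wrist_force: [-8.1, 3.9, 20.0]
opening: 0.001
grasp_force: 10.4
```

Request:
servo_tool([
  {"dx": 0,"dy": 0,"dz": 0.4,"wx": 0,"wy": 0,"wz": 0},
  {"dx": 0,"dy": 0,"dz": 0.8,"wx": 0,"wy": 0,"wz": 0},
  {"dx": 0.1,"dy": 0.2,"dz": 0.9,"wx": 0,"wy": 0,"wz": 0},
  {"dx": 0.3,"dy": 0.6,"dz": 0.9,"wx": 0,"wy": 0,"wz": 0},
  {"dx": 0.5,"dy": 0.9,"dz": 0.9,"wx": 0,"wy": 0,"wz": 0},
], jaw=1)

```text
time_s: 4.52
eef_pos: [0.5967, 0.0944, 0.1478]
eef_rot: [0.001, 0.714, 0.701, 0.001]
wrist_force: [1.1, 0.4, -0.0]
opening: 0.707
grasp_force: 0.0
```

Request:
servo_tool([
  {"dx": 0,"dy": 0.4,"dz": 0,"wx": 0,"wy": 0,"wz": 0},
  {"dx": 0,"dy": 0.8,"dz": 0,"wx": 0,"wy": 0,"wz": 0},
  {"dx": 0,"dy": 1,"dz": 0,"wx": 0,"wy": 0,"wz": 0},
  {"dx": 0,"dy": 1,"dz": 0,"wx": 0,"wy": 0,"wz": 0},
  {"dx": 0,"dy": 1,"dz": 0,"wx": 0,"wy": 0,"wz": 0},
])

```text
time_s: 4.93
eef_pos: [0.5951, 0.1949, 0.1452]
eef_rot: [0.0, 0.712, 0.702, -0.0]
wrist_force: [-0.9, 0.1, 0.1]
opening: 0.998
grasp_force: 0.0
```

Request:
servo_tool([
  {"dx": 0,"dy": 0.4,"dz": 0,"wx": 0,"wy": 0,"wz": -0.01},
  {"dx": 0,"dy": 0.8,"dz": 0,"wx": 0,"wy": 0,"wz": -0.01},
  {"dx": 0,"dy": 0.96,"dz": 0,"wx": 0,"wy": 0,"wz": -0.01},
  {"dx": 0,"dy": 0.96,"dz": 0,"wx": 0,"wy": 0,"wz": -0.01},
  {"dx": 0,"dy": 0.96,"dz": 0,"wx": 0,"wy": 0,"wz": -0.01},
])

```text
time_s: 5.35
eef_pos: [0.5953, 0.2891, 0.1451]
eef_rot: [0.0, 0.723, 0.691, -0.0]
wrist_force: [0.8, 0.1, -0.5]
opening: 0.999
grasp_force: 0.0
```

```bash
cat > fl.py <<'E'
from n import *
T=cam("top");S=cam("scene")
for c,p in ((T,(.585,.005,.058)),(S,(.585,.005,.058))):
    uv=proj(c,[p])[0]; u=up(c); g=cv2.cvtColor(u["frame"],cv2.COLOR_RGB2GRAY)
    cn=blob(g<70,uv*4); print(rect(c,unup(cn.reshape(-1,2)),.058),quad(cn).round(1).tolist())
print(ctrl.get_obs()["eef_pos"],ctrl.get_obs()["q"])
E
python3 fl.py
```

```text
(array([578.,   7.]), array([ 66.5, 124.9]), 90.8) [[280.6, 162.1], [280.6, 183.9], [237.4, 184.6], [237.4, 162.4]]
(array([584.4,   3.3]), array([1.5, 3.1]), 64.4) [[271.6, 202.1], [270.9, 202.6]]
[0.59551322 0.28802242 0.14507774] [ 2.71843335e-01  4.49230682e-01  1.44403913e+00 -8.40410775e-04
  1.24895406e+00  3.20608639e-01]
```

Request:
servo_tool([
  {"dx": 0,"dy": 0.01,"dz": -0.2,"wx": 0,"wy": 0,"wz": 0},
  {"dx": 0,"dy": 0.01,"dz": -0.4,"wx": 0,"wy": 0,"wz": 0},
  {"dx": 0,"dy": 0.01,"dz": -0.6,"wx": 0,"wy": 0,"wz": 0},
  {"dx": 0,"dy": 0.01,"dz": -0.8,"wx": 0,"wy": 0,"wz": 0},
  {"dx": 0,"dy": 0.01,"dz": -0.9,"wx": 0,"wy": 0,"wz": 0},
])

```text
time_s: 5.87
eef_pos: [0.5941, 0.2884, 0.0526]
eef_rot: [-0.001, 0.724, 0.689, -0.002]
wrist_force: [-1.1, -0.8, -0.0]
opening: 0.998
grasp_force: 0.0
```

Request:
servo_tool([
  {"dx": 0,"dy": 0,"dz": -0.15,"wx": 0,"wy": 0,"wz": 0},
  {"dx": 0,"dy": 0,"dz": -0.3,"wx": 0,"wy": 0,"wz": 0},
  {"dx": 0,"dy": 0,"dz": -0.45,"wx": 0,"wy": 0,"wz": 0},
  {"dx": 0,"dy": 0,"dz": -0.55,"wx": 0,"wy": 0,"wz": 0},
  {"dx": 0,"dy": 0,"dz": -0.56,"wx": 0,"wy": 0,"wz": 0},
])

```text
time_s: 6.28
eef_pos: [0.5935, 0.2904, -0.0036]
eef_rot: [-0.001, 0.724, 0.69, -0.002]
wrist_force: [-0.8, 0.2, -0.6]
opening: 0.995
grasp_force: 0.0
```

Request:
servo_tool([
  {"dx": 0,"dy": 0,"dz": 0,"wx": 0,"wy": 0,"wz": 0},
  {"dx": 0,"dy": 0,"dz": 0,"wx": 0,"wy": 0,"wz": 0},
  {"dx": 0,"dy": 0,"dz": 0,"wx": 0,"wy": 0,"wz": 0},
  {"dx": 0,"dy": 0,"dz": 0,"wx": 0,"wy": 0,"wz": 0},
  {"dx": 0,"dy": 0,"dz": 0,"wx": 0,"wy": 0,"wz": 0},
], jaw=0)

```text
time_s: 6.7
eef_pos: [0.5959, 0.2914, 0.0003]
eef_rot: [0.0, 0.723, 0.69, 0.001]
wrist_force: [0.2, 0.7, 2.4]
opening: 0.734
grasp_force: 68.9
```

Request:
servo_tool([
  {"dx": 0,"dy": 0,"dz": 0.2,"wx": 0,"wy": 0,"wz": 0},
  {"dx": 0,"dy": 0,"dz": 0.4,"wx": 0,"wy": 0,"wz": 0},
  {"dx": 0,"dy": 0,"dz": 0.6,"wx": 0,"wy": 0,"wz": 0},
  {"dx": 0,"dy": 0,"dz": 0.8,"wx": 0,"wy": 0,"wz": 0},
  {"dx": 0,"dy": 0,"dz": 1,"wx": 0,"wy": 0,"wz": 0},
])

```text
time_s: 7.12
eef_pos: [0.5949, 0.291, 0.1002]
eef_rot: [-0.0, 0.724, 0.69, -0.0]
wrist_force: [-0.2, -0.7, -2.2]
opening: 0.731
grasp_force: 68.4
```

Request:
servo_tool([
  {"dx": 0,"dy": -0.19,"dz": 0,"wx": 0,"wy": 0,"wz": 0},
  {"dx": 0,"dy": -0.38,"dz": 0,"wx": 0,"wy": 0,"wz": 0},
  {"dx": 0,"dy": -0.57,"dz": 0,"wx": 0,"wy": 0,"wz": 0},
  {"dx": 0,"dy": -0.76,"dz": 0,"wx": 0,"wy": 0,"wz": 0},
  {"dx": 0,"dy": -0.95,"dz": 0,"wx": 0,"wy": 0,"wz": 0},
])

```text
time_s: 7.53
eef_pos: [0.5949, 0.1953, 0.0994]
eef_rot: [-0.0, 0.723, 0.69, -0.0]
wrist_force: [-0.5, -0.4, -2.2]
opening: 0.737
grasp_force: 68.6
```

Request:
servo_tool([
  {"dx": -0.05,"dy": -0.19,"dz": 0,"wx": 0,"wy": 0,"wz": 0.01},
  {"dx": -0.1,"dy": -0.38,"dz": 0,"wx": 0,"wy": 0,"wz": 0.02},
  {"dx": -0.15,"dy": -0.57,"dz": 0,"wx": 0,"wy": 0,"wz": 0.02},
  {"dx": -0.15,"dy": -0.76,"dz": 0,"wx": 0,"wy": 0,"wz": 0.02},
  {"dx": -0.15,"dy": -0.95,"dz": 0,"wx": 0,"wy": 0,"wz": 0.02},
])

```text
time_s: 7.95
eef_pos: [0.5796, 0.1003, 0.0994]
eef_rot: [-0.0, 0.701, 0.713, -0.0]
wrist_force: [0.7, -0.3, -2.4]
opening: 0.735
grasp_force: 68.5
```

Request:
servo_tool([
  {"dx": 0,"dy": -0.2,"dz": 0,"wx": 0,"wy": 0,"wz": 0},
  {"dx": 0,"dy": -0.45,"dz": 0,"wx": 0,"wy": 0,"wz": 0},
  {"dx": 0,"dy": -0.7,"dz": 0,"wx": 0,"wy": 0,"wz": 0},
  {"dx": 0,"dy": -0.935,"dz": 0,"wx": 0,"wy": 0,"wz": 0},
  {"dx": 0,"dy": -0.935,"dz": 0,"wx": 0,"wy": 0,"wz": 0},
])

```text
time_s: 8.37
eef_pos: [0.5804, 0.0036, 0.0996]
eef_rot: [0.001, 0.703, 0.712, -0.0]
wrist_force: [0.0, -0.1, -0.8]
opening: 0.734
grasp_force: 68.5
```

Request:
servo_tool([
  {"dx": 0,"dy": 0,"dz": -0.1,"wx": 0,"wy": 0,"wz": 0},
  {"dx": 0,"dy": 0,"dz": -0.2,"wx": 0,"wy": 0,"wz": 0},
  {"dx": 0,"dy": 0,"dz": -0.3,"wx": 0,"wy": 0,"wz": 0},
  {"dx": 0,"dy": 0,"dz": -0.35,"wx": 0,"wy": 0,"wz": 0},
  {"dx": 0,"dy": 0,"dz": -0.35,"wx": 0,"wy": 0,"wz": 0},
])

```text
time_s: 8.78
eef_pos: [0.5784, 0.0087, 0.0618]
eef_rot: [-0.002, 0.701, 0.713, -0.001]
wrist_force: [-0.1, 0.5, -1.7]
opening: 0.734
grasp_force: 68.5
```

```bash
python3 - <<'E'
from n import *
T=cam("top");S=cam("scene")
for c in (T,S):
    uv=proj(c,[(.580,.05,.089)])[0]; print(caserect(c,"blue",uv,.089)[0])
o=ctrl.get_obs(); print(o["eef_pos"],o["eef_rot"])
save("t1",T["frame"][130:240,180:340],4)
E
```

```text
(array([564. ,  58.4]), array([35.6, 72.2]), 35.6)Traceback (most recent call last):
  File "<stdin>", line 4, in <module>
  File "n.py", line 14, in caserect
    cn=blob(mk,np.array(uv)*4)
  File "m.py", line 6, in blob
    w=l[int(uv[1])-4:int(uv[1])+5,int(uv[0])-4:int(uv[0])+5]; k=np.bincount(w[w>0]).argmax()
                                                                ~~~~~~~~~~~~~~~~~~~~~~~~~~^^
ValueError: attempt to get argmax of an empty sequence
```

Request:
servo_tool([
  {"dx": 0,"dy": 0,"dz": -0.02,"wx": 0,"wy": 0,"wz": 0},
  {"dx": 0,"dy": 0,"dz": -0.04,"wx": 0,"wy": 0,"wz": 0},
  {"dx": 0,"dy": 0,"dz": -0.06,"wx": 0,"wy": 0,"wz": 0},
  {"dx": 0,"dy": 0,"dz": -0.06,"wx": 0,"wy": 0,"wz": 0},
  {"dx": 0,"dy": 0,"dz": -0.06,"wx": 0,"wy": 0,"wz": 0},
])

```text
time_s: 9.3
eef_pos: [0.5803, 0.0075, 0.0584]
eef_rot: [0.0, 0.701, 0.713, 0.0]
wrist_force: [0.3, -0.7, -1.2]
opening: 0.732
grasp_force: 68.5
```

Request:
servo_tool([
  {"dx": 0,"dy": 0,"dz": 0,"wx": 0,"wy": 0,"wz": 0},
  {"dx": 0,"dy": 0,"dz": 0,"wx": 0,"wy": 0,"wz": 0},
  {"dx": 0,"dy": 0,"dz": 0,"wx": 0,"wy": 0,"wz": 0},
  {"dx": 0,"dy": 0,"dz": 0,"wx": 0,"wy": 0,"wz": 0},
  {"dx": 0,"dy": 0,"dz": 0,"wx": 0,"wy": 0,"wz": 0},
], jaw=1)

```text
time_s: 9.72
eef_pos: [0.5803, 0.0075, 0.0584]
eef_rot: [0.0, 0.702, 0.713, 0.0]
wrist_force: [-0.4, -0.6, -0.0]
opening: 1.0
grasp_force: 0.0
```

Request:
servo_tool([
  {"dx": 0,"dy": 0,"dz": 0.2,"wx": 0,"wy": 0,"wz": 0},
  {"dx": 0,"dy": 0,"dz": 0.4,"wx": 0,"wy": 0,"wz": 0},
  {"dx": 0,"dy": 0,"dz": 0.6,"wx": 0,"wy": 0,"wz": 0},
  {"dx": 0,"dy": 0,"dz": 0.8,"wx": 0,"wy": 0,"wz": 0},
  {"dx": 0,"dy": 0,"dz": 0.8,"wx": 0,"wy": 0,"wz": 0},
])

```text
time_s: 10.13
eef_pos: [0.5831, 0.0071, 0.1429]
eef_rot: [0.003, 0.701, 0.713, 0.002]
wrist_force: [0.8, -0.2, 0.6]
opening: 1.0
grasp_force: 0.0
```

Request:
servo_tool([
  {"dx": -0.2,"dy": -0.35,"dz": 0,"wx": 0,"wy": 0,"wz": 0.02},
  {"dx": -0.4,"dy": -0.7,"dz": 0,"wx": 0,"wy": 0,"wz": 0.05},
  {"dx": -0.55,"dy": -1,"dz": 0,"wx": 0,"wy": 0,"wz": 0.05},
  {"dx": -0.55,"dy": -1,"dz": 0,"wx": 0,"wy": 0,"wz": 0.05},
  {"dx": -0.55,"dy": -1,"dz": 0,"wx": 0,"wy": 0,"wz": 0.05},
])

```text
time_s: 10.55
eef_pos: [0.5244, -0.0938, 0.1378]
eef_rot: [-0.0, 0.645, 0.764, -0.0]
wrist_force: [-0.2, 0.8, 0.1]
opening: 1.002
grasp_force: 0.0
```

Request:
servo_tool([
  {"dx": -0.2,"dy": -0.35,"dz": 0,"wx": 0,"wy": 0,"wz": 0},
  {"dx": -0.4,"dy": -0.7,"dz": 0,"wx": 0,"wy": 0,"wz": 0},
  {"dx": -0.55,"dy": -1,"dz": 0,"wx": 0,"wy": 0,"wz": 0},
  {"dx": -0.55,"dy": -1,"dz": 0,"wx": 0,"wy": 0,"wz": 0},
  {"dx": -0.55,"dy": -1,"dz": 0,"wx": 0,"wy": 0,"wz": 0},
])

```text
time_s: 10.97
eef_pos: [0.4702, -0.1929, 0.138]
eef_rot: [-0.0, 0.644, 0.765, 0.0]
wrist_force: [0.5, 0.2, 0.8]
opening: 1.003
grasp_force: 0.0
```

Request:
servo_tool([
  {"dx": -0.2,"dy": -0.35,"dz": 0,"wx": 0,"wy": 0,"wz": 0},
  {"dx": -0.4,"dy": -0.7,"dz": 0,"wx": 0,"wy": 0,"wz": 0},
  {"dx": -0.44,"dy": -1,"dz": 0,"wx": 0,"wy": 0,"wz": 0},
  {"dx": -0.44,"dy": -1,"dz": 0,"wx": 0,"wy": 0,"wz": 0},
  {"dx": -0.44,"dy": -1,"dz": 0,"wx": 0,"wy": 0,"wz": 0},
])

```text
time_s: 11.38
eef_pos: [0.427, -0.2923, 0.1381]
eef_rot: [-0.0, 0.644, 0.765, 0.0]
wrist_force: [-0.5, 0.3, 0.1]
opening: 1.002
grasp_force: 0.0
```

```bash
python3 - <<'E'
from n import *
T=cam("top");S=cam("scene")
for c in (T,S):
    uv=proj(c,[(.580,.05,.082)])[0]
    try: print("blue",caserect(c,"blue",uv,.082)[0])
    except Exception as e: print(e)
    uv=proj(c,[(.580,.0065,.082)])[0]
    try: print("badge",rect(c,blob(masks(c)["sil"],uv),.082))
    except Exception as e: print(e)
    g=cv2.cvtColor(up(c)["frame"],cv2.COLOR_RGB2GRAY)
o=ctrl.get_obs(); print(o["eef_pos"],o["eef_rot"])
a=cv2.resize(T["frame"][120:220,200:320],None,fx=3.2,fy=3.2,interpolation=cv2.INTER_CUBIC);b=cv2.resize(S["frame"][140:240,210:330],None,fx=3.2,fy=3.2,interpolation=cv2.INTER_CUBIC)
save("t1",np.hstack([a,b]))
E
```

```text
blue (array([576.4,   8. ]), array([ 60.9, 120.3]), 91.1)
badge (array([577.8,   8.7]), array([36.7, 55.7]), 90.8)
blue (array([580.3,   6.3]), array([ 60.8, 120.3]), 90.6)
badge (array([578.2,   8.3]), array([40. , 60.3]), 89.9)
[ 0.4269421  -0.2906512   0.13781015] [-5.88468334e-04  6.42881064e-01  7.65965670e-01  4.30068074e-04]
```

View pics/t1.png

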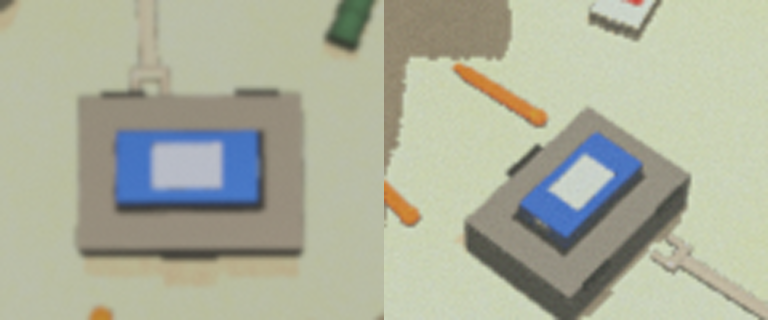

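Blue lies flat and square on the shut flap: about (188,168) in the left crop, against the flap centre at (190,172). Now for yellow.

Request:
servo_tool([
  {"dx": 0,"dy": -0.05,"dz": -0.2,"wx": 0,"wy": 0,"wz": 0},
  {"dx": 0,"dy": -0.05,"dz": -0.4,"wx": 0,"wy": 0,"wz": 0},
  {"dx": 0,"dy": -0.05,"dz": -0.6,"wx": 0,"wy": 0,"wz": 0},
  {"dx": 0,"dy": -0.05,"dz": -0.8,"wx": 0,"wy": 0,"wz": 0},
  {"dx": 0,"dy": -0.05,"dz": -0.9,"wx": 0,"wy": 0,"wz": 0},
])

```text
time_s: 11.9
eef_pos: [0.4259, -0.2943, 0.0458]
eef_rot: [-0.002, 0.642, 0.766, 0.0]
wrist_force: [-0.6, 0.7, 0.4]
opening: 1.001
grasp_force: 0.0
```

Request:
servo_tool([
  {"dx": 0,"dy": 0,"dz": -0.15,"wx": 0,"wy": 0,"wz": 0},
  {"dx": 0,"dy": 0,"dz": -0.3,"wx": 0,"wy": 0,"wz": 0},
  {"dx": 0,"dy": 0,"dz": -0.4,"wx": 0,"wy": 0,"wz": 0},
  {"dx": 0,"dy": 0,"dz": -0.48,"wx": 0,"wy": 0,"wz": 0},
  {"dx": 0,"dy": 0,"dz": -0.48,"wx": 0,"wy": 0,"wz": 0},
])

```text
time_s: 12.32
eef_pos: [0.4258, -0.296, -0.001]
eef_rot: [-0.001, 0.643, 0.766, 0.0]
wrist_force: [-0.0, 0.4, 0.5]
opening: 0.999
grasp_force: 0.0
```

Request:
servo_tool([
  {"dx": 0,"dy": 0,"dz": 0,"wx": 0,"wy": 0,"wz": 0},
  {"dx": 0,"dy": 0,"dz": 0,"wx": 0,"wy": 0,"wz": 0},
  {"dx": 0,"dy": 0,"dz": 0,"wx": 0,"wy": 0,"wz": 0},
  {"dx": 0,"dy": 0,"dz": 0,"wx": 0,"wy": 0,"wz": 0},
  {"dx": 0,"dy": 0,"dz": 0,"wx": 0,"wy": 0,"wz": 0},
], jaw=0)

```text
time_s: 12.73
eef_pos: [0.427, -0.2982, 0.0014]
eef_rot: [0.001, 0.643, 0.766, -0.0]
wrist_force: [-0.4, 1.0, 6.6]
opening: 0.734
grasp_force: 66.9
```

Request:
servo_tool([
  {"dx": 0,"dy": 0,"dz": 0.2,"wx": 0,"wy": 0,"wz": 0},
  {"dx": 0,"dy": 0,"dz": 0.4,"wx": 0,"wy": 0,"wz": 0},
  {"dx": 0,"dy": 0,"dz": 0.6,"wx": 0,"wy": 0,"wz": 0},
  {"dx": 0,"dy": 0,"dz": 0.8,"wx": 0,"wy": 0,"wz": 0},
  {"dx": 0,"dy": 0,"dz": 1,"wx": 0,"wy": 0,"wz": 0},
])

```text
time_s: 13.15
eef_pos: [0.4259, -0.2973, 0.1012]
eef_rot: [-0.0, 0.644, 0.765, 0.0]
wrist_force: [0.1, -0.1, -1.8]
opening: 0.733
grasp_force: 66.3
```

Request:
servo_tool([
  {"dx": 0.1,"dy": 0.2,"dz": 0.1,"wx": 0,"wy": 0,"wz": -0.01},
  {"dx": 0.2,"dy": 0.4,"dz": 0.2,"wx": 0,"wy": 0,"wz": -0.02},
  {"dx": 0.3,"dy": 0.6,"dz": 0.3,"wx": 0,"wy": 0,"wz": -0.03},
  {"dx": 0.4,"dy": 0.8,"dz": 0.3,"wx": 0,"wy": 0,"wz": -0.04},
  {"dx": 0.5,"dy": 1,"dz": 0.3,"wx": 0,"wy": 0,"wz": -0.05},
])

```text
time_s: 13.57
eef_pos: [0.4768, -0.1969, 0.1312]
eef_rot: [0.001, 0.702, 0.712, 0.0]
wrist_force: [0.0, 0.1, -0.9]
opening: 0.733
grasp_force: 66.3
```

Request:
servo_tool([
  {"dx": 0.1,"dy": 0.2,"dz": 0,"wx": 0,"wy": 0,"wz": 0},
  {"dx": 0.2,"dy": 0.4,"dz": 0,"wx": 0,"wy": 0,"wz": 0},
  {"dx": 0.3,"dy": 0.6,"dz": 0,"wx": 0,"wy": 0,"wz": 0},
  {"dx": 0.4,"dy": 0.8,"dz": 0,"wx": 0,"wy": 0,"wz": 0},
  {"dx": 0.5,"dy": 1,"dz": 0,"wx": 0,"wy": 0,"wz": 0},
])

```text
time_s: 13.98
eef_pos: [0.5263, -0.0964, 0.1303]
eef_rot: [-0.0, 0.702, 0.713, -0.0]
wrist_force: [-0.5, -0.4, -1.6]
opening: 0.741
grasp_force: 66.3
```

Request:
servo_tool([
  {"dx": 0.1,"dy": 0.2,"dz": 0,"wx": 0,"wy": 0,"wz": 0},
  {"dx": 0.25,"dy": 0.5,"dz": 0,"wx": 0,"wy": 0,"wz": 0},
  {"dx": 0.4,"dy": 0.8,"dz": 0,"wx": 0,"wy": 0,"wz": 0},
  {"dx": 0.535,"dy": 1,"dz": 0,"wx": 0,"wy": 0,"wz": 0},
  {"dx": 0.535,"dy": 1,"dz": 0,"wx": 0,"wy": 0,"wz": 0},
])

```text
time_s: 14.4
eef_pos: [0.5812, 0.0062, 0.1304]
eef_rot: [0.0, 0.7, 0.714, 0.001]
wrist_force: [-0.5, -0.5, -1.6]
opening: 0.736
grasp_force: 66.3
```

Request:
servo_tool([
  {"dx": 0,"dy": 0.05,"dz": -0.1,"wx": 0,"wy": 0,"wz": 0},
  {"dx": 0,"dy": 0.05,"dz": -0.2,"wx": 0,"wy": 0,"wz": 0},
  {"dx": 0,"dy": 0.05,"dz": -0.3,"wx": 0,"wy": 0,"wz": 0},
  {"dx": 0,"dy": 0.05,"dz": -0.36,"wx": 0,"wy": 0,"wz": 0},
  {"dx": 0,"dy": 0.05,"dz": -0.36,"wx": 0,"wy": 0,"wz": 0},
])

```text
time_s: 14.82
eef_pos: [0.5776, 0.0069, 0.0916]
eef_rot: [-0.002, 0.702, 0.712, -0.001]
wrist_force: [-0.5, -0.2, -0.6]
opening: 0.731
grasp_force: 66.4
```

```bash
python3 - <<'E'
from n import *
T=cam("top");S=cam("scene")
a=cv2.resize(T["frame"][120:220,200:320],None,fx=3.2,fy=3.2,interpolation=cv2.INTER_CUBIC);b=cv2.resize(S["frame"][140:240,210:330],None,fx=3.2,fy=3.2,interpolation=cv2.INTER_CUBIC)
save("t2",np.hstack([a,b])); o=ctrl.get_obs(); print(o["eef_pos"],o["eef_rot"])
E
```

```text
[0.57917618 0.0068313  0.09365655] [-5.23052475e-04  7.01930255e-01  7.12245389e-01 -3.86548532e-04]
```

View pics/t2.png

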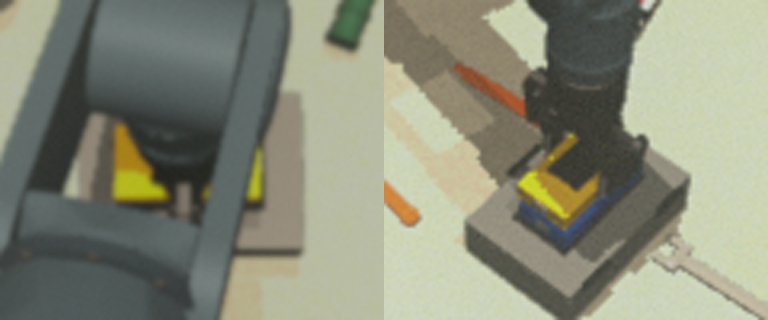

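Yellow hovers just over blue with its edges lined up (left crop columns 114 to 262, against blue's 117 to 260). I lower and release it.

Request:
servo_tool([
  {"dx": 0,"dy": 0,"dz": -0.03,"wx": 0,"wy": 0,"wz": 0},
  {"dx": 0,"dy": 0,"dz": -0.06,"wx": 0,"wy": 0,"wz": 0},
  {"dx": 0,"dy": 0,"dz": -0.09,"wx": 0,"wy": 0,"wz": 0},
  {"dx": 0,"dy": 0,"dz": -0.105,"wx": 0,"wy": 0,"wz": 0},
  {"dx": 0,"dy": 0,"dz": -0.105,"wx": 0,"wy": 0,"wz": 0},
])

```text
time_s: 15.33
eef_pos: [0.5797, 0.0075, 0.0837]
eef_rot: [0.0, 0.702, 0.713, -0.0]
wrist_force: [-0.4, -0.6, -0.5]
opening: 0.734
grasp_force: 66.3
```

Request:
servo_tool([
  {"dx": 0,"dy": 0,"dz": 0,"wx": 0,"wy": 0,"wz": 0},
  {"dx": 0,"dy": 0,"dz": 0,"wx": 0,"wy": 0,"wz": 0},
  {"dx": 0,"dy": 0,"dz": 0,"wx": 0,"wy": 0,"wz": 0},
  {"dx": 0,"dy": 0,"dz": 0,"wx": 0,"wy": 0,"wz": 0},
  {"dx": 0,"dy": 0,"dz": 0,"wx": 0,"wy": 0,"wz": 0},
], jaw=1)

```text
time_s: 15.75
eef_pos: [0.5798, 0.0075, 0.0839]
eef_rot: [0.0, 0.701, 0.713, 0.0]
wrist_force: [0.4, -1.3, -0.3]
opening: 1.002
grasp_force: 0.0
```

Request:
servo_tool([
  {"dx": 0,"dy": 0,"dz": 0.2,"wx": 0,"wy": 0,"wz": 0},
  {"dx": 0,"dy": 0,"dz": 0.4,"wx": 0,"wy": 0,"wz": 0},
  {"dx": 0,"dy": 0,"dz": 0.6,"wx": 0,"wy": 0,"wz": 0},
  {"dx": 0,"dy": 0,"dz": 0.7,"wx": 0,"wy": 0,"wz": 0},
  {"dx": 0,"dy": 0,"dz": 0.7,"wx": 0,"wy": 0,"wz": 0},
])

```text
time_s: 16.17
eef_pos: [0.5816, 0.0072, 0.1567]
eef_rot: [0.002, 0.701, 0.713, 0.001]
wrist_force: [0.0, 0.3, 0.3]
opening: 1.004
grasp_force: 0.0
```

Request:
servo_tool([
  {"dx": -0.2,"dy": 0.35,"dz": 0,"wx": 0,"wy": 0,"wz": 0.03},
  {"dx": -0.4,"dy": 0.7,"dz": 0,"wx": 0,"wy": 0,"wz": 0.06},
  {"dx": -0.57,"dy": 1,"dz": 0,"wx": 0,"wy": 0,"wz": 0.082},
  {"dx": -0.57,"dy": 1,"dz": 0,"wx": 0,"wy": 0,"wz": 0.082},
  {"dx": -0.57,"dy": 1,"dz": 0,"wx": 0,"wy": 0,"wz": 0.082},
])

```text
time_s: 16.58
eef_pos: [0.5212, 0.109, 0.1526]
eef_rot: [-0.001, 0.603, 0.798, -0.001]
wrist_force: [0.1, -0.3, -0.2]
opening: 0.998
grasp_force: 0.0
```

Request:
servo_tool([
  {"dx": -0.2,"dy": 0.35,"dz": 0,"wx": 0,"wy": 0,"wz": 0},
  {"dx": -0.4,"dy": 0.7,"dz": 0,"wx": 0,"wy": 0,"wz": 0},
  {"dx": -0.57,"dy": 1,"dz": 0,"wx": 0,"wy": 0,"wz": 0},
  {"dx": -0.57,"dy": 1,"dz": 0,"wx": 0,"wy": 0,"wz": 0},
  {"dx": -0.57,"dy": 1,"dz": 0,"wx": 0,"wy": 0,"wz": 0},
])

```text
time_s: 17.0
eef_pos: [0.4654, 0.2079, 0.1532]
eef_rot: [0.0, 0.604, 0.797, -0.0]
wrist_force: [0.7, -0.2, 0.6]
opening: 1.005
grasp_force: 0.0
```

Request:
servo_tool([
  {"dx": -0.2,"dy": 0.35,"dz": 0,"wx": 0,"wy": 0,"wz": 0},
  {"dx": -0.4,"dy": 0.7,"dz": 0,"wx": 0,"wy": 0,"wz": 0},
  {"dx": -0.57,"dy": 1,"dz": 0,"wx": 0,"wy": 0,"wz": 0},
  {"dx": -0.57,"dy": 1,"dz": 0,"wx": 0,"wy": 0,"wz": 0},
  {"dx": -0.57,"dy": 1,"dz": 0,"wx": 0,"wy": 0,"wz": 0},
])

```text
time_s: 17.42
eef_pos: [0.4092, 0.3076, 0.1534]
eef_rot: [0.0, 0.604, 0.797, -0.0]
wrist_force: [0.3, -0.2, 0.7]
opening: 1.0
grasp_force: 0.0
```

```bash
python3 - <<'E'
from n import *
for n in ("top","scene"):
    c=cam(n)
    uv=proj(c,[(.580,.05,.106)])[0]
    try: print("yellow",caserect(c,"yellow",uv,.106)[0])
    except Exception as e: print(e)
    try: print("badge",rect(c,blob(masks(c)["dark"],proj(c,[(.580,.0075,.106)])[0]),.106))
    except Exception as e: print(e)
o=ctrl.get_obs(); print(o["eef_pos"],o["eef_rot"])
E
```

```text
yellow (array([576. ,   7.4]), array([ 63.8, 123.4]), 91.4)
attempt to get argmax of an empty sequence
yellow (array([580.6,   4.6]), array([ 64.4, 124.1]), 91.0)
attempt to get argmax of an empty sequence
[0.40996256 0.30633978 0.15353012] [ 3.01233477e-04  6.04764143e-01  7.96404550e-01 -1.80376166e-04]
```

Request:
servo_tool([
  {"dx": 0,"dy": 0,"dz": -0.2,"wx": 0,"wy": 0,"wz": 0},
  {"dx": 0,"dy": 0,"dz": -0.4,"wx": 0,"wy": 0,"wz": 0},
  {"dx": 0,"dy": 0,"dz": -0.6,"wx": 0,"wy": 0,"wz": 0},
  {"dx": 0,"dy": 0,"dz": -0.8,"wx": 0,"wy": 0,"wz": 0},
  {"dx": 0,"dy": 0,"dz": -1,"wx": 0,"wy": 0,"wz": 0},
])

```text
time_s: 17.93
eef_pos: [0.4104, 0.3058, 0.0529]
eef_rot: [0.0, 0.605, 0.796, 0.0]
wrist_force: [0.5, -0.3, 0.0]
opening: 1.003
grasp_force: 0.0
```

Request:
servo_tool([
  {"dx": 0,"dy": 0,"dz": -0.15,"wx": 0,"wy": 0,"wz": 0},
  {"dx": 0,"dy": 0,"dz": -0.3,"wx": 0,"wy": 0,"wz": 0},
  {"dx": 0,"dy": 0,"dz": -0.45,"wx": 0,"wy": 0,"wz": 0},
  {"dx": 0,"dy": 0,"dz": -0.525,"wx": 0,"wy": 0,"wz": 0},
  {"dx": 0,"dy": 0,"dz": -0.525,"wx": 0,"wy": 0,"wz": 0},
])

```text
time_s: 18.35
eef_pos: [0.4085, 0.3056, -0.0005]
eef_rot: [-0.001, 0.605, 0.796, -0.002]
wrist_force: [-0.2, -0.8, -0.3]
opening: 1.0
grasp_force: 0.0
```

Request:
servo_tool([
  {"dx": 0,"dy": 0,"dz": 0,"wx": 0,"wy": 0,"wz": 0},
  {"dx": 0,"dy": 0,"dz": 0,"wx": 0,"wy": 0,"wz": 0},
  {"dx": 0,"dy": 0,"dz": 0,"wx": 0,"wy": 0,"wz": 0},
  {"dx": 0,"dy": 0,"dz": 0,"wx": 0,"wy": 0,"wz": 0},
  {"dx": 0,"dy": 0,"dz": 0,"wx": 0,"wy": 0,"wz": 0},
], jaw=0)

```text
time_s: 18.77
eef_pos: [0.41, 0.3078, 0.0026]
eef_rot: [0.001, 0.604, 0.797, 0.001]
wrist_force: [1.1, -2.6, 6.7]
opening: 0.731
grasp_force: 66.6
```

Request:
servo_tool([
  {"dx": 0,"dy": 0,"dz": 0.2,"wx": 0,"wy": 0,"wz": 0},
  {"dx": 0,"dy": 0,"dz": 0.4,"wx": 0,"wy": 0,"wz": 0},
  {"dx": 0,"dy": 0,"dz": 0.6,"wx": 0,"wy": 0,"wz": 0},
  {"dx": 0,"dy": 0,"dz": 0.8,"wx": 0,"wy": 0,"wz": 0},
  {"dx": 0,"dy": 0,"dz": 1,"wx": 0,"wy": 0,"wz": 0},
])

```text
time_s: 19.18
eef_pos: [0.4082, 0.3075, 0.1021]
eef_rot: [-0.0, 0.604, 0.797, -0.0]
wrist_force: [0.1, -0.3, -0.8]
opening: 0.73
grasp_force: 66.8
```

Request:
servo_tool([
  {"dx": 0.1,"dy": -0.2,"dz": 0.1,"wx": 0,"wy": 0,"wz": -0.02},
  {"dx": 0.2,"dy": -0.4,"dz": 0.2,"wx": 0,"wy": 0,"wz": -0.04},
  {"dx": 0.3,"dy": -0.6,"dz": 0.3,"wx": 0,"wy": 0,"wz": -0.06},
  {"dx": 0.45,"dy": -0.8,"dz": 0.4,"wx": 0,"wy": 0,"wz": -0.08},
  {"dx": 0.57,"dy": -1,"dz": 0.5,"wx": 0,"wy": 0,"wz": -0.082},
])

```text
time_s: 19.6
eef_pos: [0.4659, 0.2068, 0.1518]
eef_rot: [0.0, 0.702, 0.712, 0.0]
wrist_force: [0.7, -0.2, -0.7]
opening: 0.726
grasp_force: 66.9
```

Request:
servo_tool([
  {"dx": 0.1,"dy": -0.2,"dz": 0,"wx": 0,"wy": 0,"wz": 0},
  {"dx": 0.2,"dy": -0.4,"dz": 0,"wx": 0,"wy": 0,"wz": 0},
  {"dx": 0.3,"dy": -0.6,"dz": 0,"wx": 0,"wy": 0,"wz": 0},
  {"dx": 0.45,"dy": -0.8,"dz": 0,"wx": 0,"wy": 0,"wz": 0},
  {"dx": 0.57,"dy": -1,"dz": 0,"wx": 0,"wy": 0,"wz": 0},
])

```text
time_s: 20.02
eef_pos: [0.523, 0.1067, 0.1513]
eef_rot: [-0.0, 0.701, 0.713, 0.0]
wrist_force: [0.5, 0.0, -1.0]
opening: 0.733
grasp_force: 66.9
```

Request:
servo_tool([
  {"dx": 0.15,"dy": -0.3,"dz": 0,"wx": 0,"wy": 0,"wz": 0},
  {"dx": 0.3,"dy": -0.6,"dz": 0,"wx": 0,"wy": 0,"wz": 0},
  {"dx": 0.45,"dy": -0.85,"dz": 0,"wx": 0,"wy": 0,"wz": 0},
  {"dx": 0.57,"dy": -1,"dz": 0,"wx": 0,"wy": 0,"wz": 0},
  {"dx": 0.57,"dy": -1,"dz": 0,"wx": 0,"wy": 0,"wz": 0},
])

```text
time_s: 20.43
eef_pos: [0.5816, 0.0041, 0.1514]
eef_rot: [0.001, 0.703, 0.711, 0.0]
wrist_force: [-0.7, -0.5, -1.6]
opening: 0.731
grasp_force: 66.9
```

Request:
servo_tool([
  {"dx": 0,"dy": 0,"dz": -0.1,"wx": 0,"wy": 0,"wz": 0},
  {"dx": 0,"dy": 0,"dz": -0.2,"wx": 0,"wy": 0,"wz": 0},
  {"dx": 0,"dy": 0,"dz": -0.3,"wx": 0,"wy": 0,"wz": 0},
  {"dx": 0,"dy": 0,"dz": -0.33,"wx": 0,"wy": 0,"wz": 0},
  {"dx": 0,"dy": 0,"dz": -0.33,"wx": 0,"wy": 0,"wz": 0},
])

```text
time_s: 20.85
eef_pos: [0.5779, 0.0087, 0.1162]
eef_rot: [-0.002, 0.701, 0.713, -0.001]
wrist_force: [-0.7, -0.1, -1.9]
opening: 0.736
grasp_force: 66.9
```

```bash
python3 - <<'E'
from n import *
o=ctrl.get_obs(); print(o["eef_pos"],o["eef_rot"])
T=cam("top");S=cam("scene");o=ctrl.get_obs(); print(o["eef_pos"])
a=cv2.resize(T["frame"][120:220,200:320],None,fx=3.2,fy=3.2,interpolation=cv2.INTER_CUBIC);b=cv2.resize(S["frame"][140:240,210:330],None,fx=3.2,fy=3.2,interpolation=cv2.INTER_CUBIC)
save("t3",np.hstack([a,b]))
E
```

```text
[0.57790019 0.00873721 0.11616636] [-0.00165226  0.70104986  0.71310959 -0.00103977]
[0.57935229 0.00819803 0.11798069]
```

View pics/t3.png

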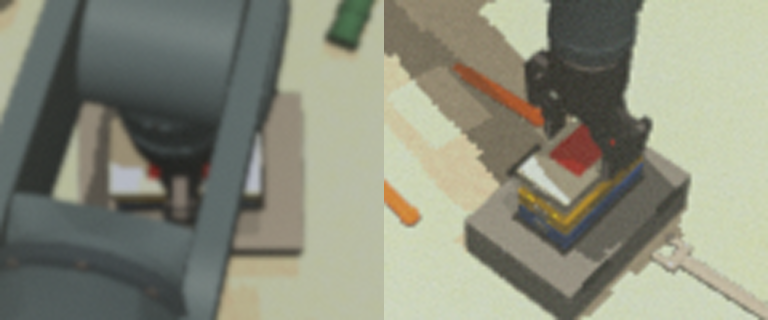

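White hovers just above yellow, lined up (left crop columns 110 to 262). I lower and release it.

Request:
servo_tool([
  {"dx": 0,"dy": -0.01,"dz": -0.03,"wx": 0,"wy": 0,"wz": 0},
  {"dx": 0,"dy": -0.01,"dz": -0.06,"wx": 0,"wy": 0,"wz": 0},
  {"dx": 0,"dy": -0.01,"dz": -0.09,"wx": 0,"wy": 0,"wz": 0},
  {"dx": 0,"dy": -0.01,"dz": -0.1,"wx": 0,"wy": 0,"wz": 0},
  {"dx": 0,"dy": -0.01,"dz": -0.1,"wx": 0,"wy": 0,"wz": 0},
])

```text
time_s: 21.37
eef_pos: [0.5798, 0.0065, 0.1086]
eef_rot: [0.0, 0.702, 0.713, 0.0]
wrist_force: [-0.9, 0.1, 1.3]
opening: 0.731
grasp_force: 67.1
```

Request:
servo_tool([
  {"dx": 0,"dy": 0,"dz": 0,"wx": 0,"wy": 0,"wz": 0},
  {"dx": 0,"dy": 0,"dz": 0,"wx": 0,"wy": 0,"wz": 0},
  {"dx": 0,"dy": 0,"dz": 0,"wx": 0,"wy": 0,"wz": 0},
  {"dx": 0,"dy": 0,"dz": 0,"wx": 0,"wy": 0,"wz": 0},
  {"dx": 0,"dy": 0,"dz": 0,"wx": 0,"wy": 0,"wz": 0},
], jaw=1)

```text
time_s: 21.78
eef_pos: [0.5798, 0.0065, 0.1083]
eef_rot: [0.0, 0.702, 0.713, 0.0]
wrist_force: [-0.2, -1.1, -0.9]
opening: 0.998
grasp_force: 0.0
```

Request:
servo_tool([
  {"dx": 0,"dy": 0,"dz": 0.2,"wx": 0,"wy": 0,"wz": 0},
  {"dx": 0,"dy": 0,"dz": 0.4,"wx": 0,"wy": 0,"wz": 0},
  {"dx": 0,"dy": 0,"dz": 0.6,"wx": 0,"wy": 0,"wz": 0},
  {"dx": 0,"dy": 0,"dz": 0.7,"wx": 0,"wy": 0,"wz": 0},
  {"dx": 0,"dy": 0,"dz": 0.7,"wx": 0,"wy": 0,"wz": 0},
])

```text
time_s: 22.2
eef_pos: [0.5815, 0.0062, 0.1812]
eef_rot: [0.002, 0.701, 0.713, 0.001]
wrist_force: [0.4, -0.4, 0.6]
opening: 0.994
grasp_force: 0.0
```

Request:
servo_tool([
  {"dx": 0.1,"dy": -0.35,"dz": 0,"wx": 0,"wy": 0,"wz": 0},
  {"dx": 0.2,"dy": -0.7,"dz": 0,"wx": 0,"wy": 0,"wz": 0},
  {"dx": 0.295,"dy": -1,"dz": 0,"wx": 0,"wy": 0,"wz": 0},
  {"dx": 0.295,"dy": -1,"dz": 0,"wx": 0,"wy": 0,"wz": 0},
  {"dx": 0.295,"dy": -1,"dz": 0,"wx": 0,"wy": 0,"wz": 0},
])

```text
time_s: 22.62
eef_pos: [0.6087, -0.0949, 0.1765]
eef_rot: [-0.001, 0.703, 0.712, -0.0]
wrist_force: [0.1, 0.3, -0.7]
opening: 1.002
grasp_force: 0.0
```

Request:
servo_tool([
  {"dx": 0,"dy": -0.35,"dz": 0,"wx": 0,"wy": 0,"wz": 0},
  {"dx": 0,"dy": -0.7,"dz": 0,"wx": 0,"wy": 0,"wz": 0},
  {"dx": 0,"dy": -1,"dz": 0,"wx": 0,"wy": 0,"wz": 0},
  {"dx": 0,"dy": -1,"dz": 0,"wx": 0,"wy": 0,"wz": 0},
  {"dx": 0,"dy": -1,"dz": 0,"wx": 0,"wy": 0,"wz": 0},
])

```text
time_s: 23.03
eef_pos: [0.6085, -0.1936, 0.1771]
eef_rot: [-0.001, 0.702, 0.712, -0.0]
wrist_force: [0.3, 1.2, -0.7]
opening: 1.001
grasp_force: 0.0
```

Request:
servo_tool([
  {"dx": 0,"dy": -0.3,"dz": 0,"wx": 0,"wy": 0,"wz": 0},
  {"dx": 0,"dy": -0.55,"dz": 0,"wx": 0,"wy": 0,"wz": 0},
  {"dx": 0,"dy": -0.55,"dz": 0,"wx": 0,"wy": 0,"wz": 0},
  {"dx": 0,"dy": -0.55,"dz": -0.1,"wx": 0,"wy": 0,"wz": 0},
  {"dx": 0,"dy": -0.55,"dz": -0.1,"wx": 0,"wy": 0,"wz": 0},
])

```text
time_s: 23.45
eef_pos: [0.6082, -0.2458, 0.1655]
eef_rot: [-0.002, 0.701, 0.713, -0.0]
wrist_force: [0.1, 0.4, 0.1]
opening: 0.996
grasp_force: 0.0
```

```bash
python3 - <<'E'
from n import *
for n in ("top","scene"):
    c=cam(n); S=c
    for k,p,z in (("white",(.580,.05,.130),.13),("red",(.580,.0065,.130),.13)):
        try: print(n,k,caserect(c,k,proj(c,[p])[0],z)[0])
        except Exception as e: print(e)
    try: print("green",caserect(c,"green",proj(c,[(.6095,-.224,.056)])[0],.056)[0])
    except Exception as e: print(e)
o=ctrl.get_obs(); print(o["eef_pos"],o["eef_rot"])
E
```

```text
top white (array([578.3,   5.8]), array([ 62.4, 124.3]), 90.8)
top red (array([578.6,   6.2]), array([35. , 55.6]), 90.8)
attempt to get argmax of an empty sequence
scene white (array([578.5,   4.3]), array([ 63.6, 124.5]), 90.7)
scene red (array([578.3,   5.5]), array([37.9, 57.8]), 90.5)
attempt to get argmax of an empty sequence
[ 0.60866694 -0.24602028  0.16679506] [-1.51532246e-03  7.00850704e-01  7.13306375e-01 -9.66769721e-05]
```

Request:
servo_tool([
  {"dx": 0,"dy": 0,"dz": -0.2,"wx": 0,"wy": 0,"wz": 0},
  {"dx": 0,"dy": 0,"dz": -0.4,"wx": 0,"wy": 0,"wz": 0},
  {"dx": 0,"dy": 0,"dz": -0.6,"wx": 0,"wy": 0,"wz": 0},
  {"dx": 0,"dy": 0,"dz": -0.8,"wx": 0,"wy": 0,"wz": 0},
  {"dx": 0,"dy": 0,"dz": -0.8,"wx": 0,"wy": 0,"wz": 0},
])

```text
time_s: 23.97
eef_pos: [0.6066, -0.2453, 0.0835]
eef_rot: [-0.004, 0.701, 0.713, -0.001]
wrist_force: [-0.7, 0.2, -0.3]
opening: 0.999
grasp_force: 0.0
```

Request:
servo_tool([
  {"dx": 0,"dy": 0,"dz": -0.15,"wx": 0,"wy": 0,"wz": 0},
  {"dx": 0,"dy": 0,"dz": -0.3,"wx": 0,"wy": 0,"wz": 0},
  {"dx": 0,"dy": 0,"dz": -0.45,"wx": 0,"wy": 0,"wz": 0},
  {"dx": 0,"dy": 0,"dz": -0.55,"wx": 0,"wy": 0,"wz": 0},
  {"dx": 0,"dy": 0,"dz": -0.55,"wx": 0,"wy": 0,"wz": 0},
])

```text
time_s: 24.38
eef_pos: [0.6074, -0.2471, 0.0303]
eef_rot: [-0.002, 0.701, 0.713, -0.001]
wrist_force: [-0.6, 0.6, -0.1]
opening: 0.997
grasp_force: 0.0
```

Request:
servo_tool([
  {"dx": 0,"dy": 0,"dz": 0,"wx": 0,"wy": 0,"wz": 0},
  {"dx": 0,"dy": 0,"dz": 0,"wx": 0,"wy": 0,"wz": 0},
  {"dx": 0,"dy": 0,"dz": 0,"wx": 0,"wy": 0,"wz": 0},
  {"dx": 0,"dy": 0,"dz": 0,"wx": 0,"wy": 0,"wz": 0},
  {"dx": 0,"dy": 0,"dz": 0,"wx": 0,"wy": 0,"wz": 0},
], jaw=0)

```text
time_s: 24.8
eef_pos: [0.6102, -0.2491, 0.0348]
eef_rot: [0.001, 0.702, 0.713, 0.0]
wrist_force: [0.2, -0.1, 5.1]
opening: 0.7
grasp_force: 65.1
```

Request:
servo_tool([
  {"dx": 0,"dy": 0,"dz": 0.2,"wx": 0,"wy": 0,"wz": 0},
  {"dx": 0,"dy": 0,"dz": 0.4,"wx": 0,"wy": 0,"wz": 0},
  {"dx": 0,"dy": 0,"dz": 0.6,"wx": 0,"wy": 0,"wz": 0},
  {"dx": 0,"dy": 0,"dz": 0.8,"wx": 0,"wy": 0,"wz": 0},
  {"dx": 0,"dy": 0,"dz": 1,"wx": 0,"wy": 0,"wz": 0},
])

```text
time_s: 25.22
eef_pos: [0.6089, -0.2484, 0.1341]
eef_rot: [-0.0, 0.702, 0.713, -0.0]
wrist_force: [-0.1, -0.3, -0.7]
opening: 0.701
grasp_force: 65.0
```

Request:
servo_tool([
  {"dx": 0,"dy": 0,"dz": 0.1,"wx": 0,"wy": 0,"wz": 0},
  {"dx": 0,"dy": 0,"dz": 0.2,"wx": 0,"wy": 0,"wz": 0},
  {"dx": 0,"dy": 0,"dz": 0.3,"wx": 0,"wy": 0,"wz": 0},
  {"dx": 0,"dy": 0,"dz": 0.4,"wx": 0,"wy": 0,"wz": 0},
  {"dx": 0,"dy": 0,"dz": 0.4,"wx": 0,"wy": 0,"wz": 0},
])

```text
time_s: 25.63
eef_pos: [0.61, -0.249, 0.1753]
eef_rot: [0.001, 0.702, 0.713, 0.0]
wrist_force: [1.2, -0.3, -0.5]
opening: 0.698
grasp_force: 65.0
```

```bash
python3 - <<'E'
from n import *
o=ctrl.get_obs(); print(o["eef_pos"],o["eef_rot"])
T=cam("top");S=cam("scene");o=ctrl.get_obs(); print(o["eef_pos"])
r=[]
for c in(T,S):
    u,v=proj(c,[(.609,-.248,.155)])[0].astype(int); r.append(cv2.resize(c["frame"][v-50:v+50,u-60:u+60],None,fx=3.2,fy=3.2,interpolation=cv2.INTER_CUBIC)); print(u,v)
save("t4",np.hstack(r))
E
```

```text
[ 0.61002736 -0.24896833  0.17528925] [1.28581913e-03 7.01500587e-01 7.12667663e-01 2.74550575e-04]
[ 0.60920337 -0.24846016  0.17316632]
357 155
221 241
```

View pics/t4.png

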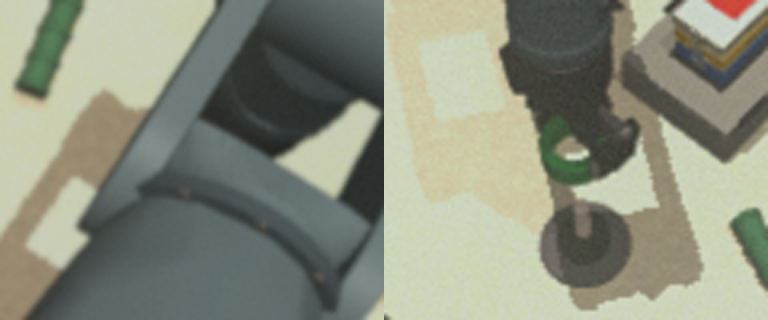

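The roll is held level and clear of the post: it is at (577,150) in the right crop, with the post at (583,225). I carry it to the white case.

Request:
servo_tool([
  {"dx": -0.06,"dy": 0.2,"dz": 0,"wx": 0,"wy": 0,"wz": 0},
  {"dx": -0.12,"dy": 0.4,"dz": 0,"wx": 0,"wy": 0,"wz": 0},
  {"dx": -0.18,"dy": 0.6,"dz": 0,"wx": 0,"wy": 0,"wz": 0},
  {"dx": -0.24,"dy": 0.8,"dz": 0,"wx": 0,"wy": 0,"wz": 0},
  {"dx": -0.3,"dy": 1,"dz": 0,"wx": 0,"wy": 0,"wz": 0},
])

```text
time_s: 26.15
eef_pos: [0.5781, -0.1473, 0.1719]
eef_rot: [-0.001, 0.702, 0.713, -0.0]
wrist_force: [-0.5, 0.5, -0.7]
opening: 0.702
grasp_force: 65.0
```

Request:
servo_tool([
  {"dx": 0,"dy": 0.2,"dz": 0,"wx": 0,"wy": 0,"wz": 0},
  {"dx": 0,"dy": 0.4,"dz": 0,"wx": 0,"wy": 0,"wz": 0},
  {"dx": 0,"dy": 0.6,"dz": 0,"wx": 0,"wy": 0,"wz": 0},
  {"dx": 0,"dy": 0.8,"dz": 0,"wx": 0,"wy": 0,"wz": 0},
  {"dx": 0,"dy": 1,"dz": 0,"wx": 0,"wy": 0,"wz": 0},
])

```text
time_s: 26.57
eef_pos: [0.5784, -0.0473, 0.172]
eef_rot: [-0.001, 0.702, 0.713, -0.0]
wrist_force: [0.2, 0.1, -1.1]
opening: 0.707
grasp_force: 65.0
```

Request:
servo_tool([
  {"dx": 0,"dy": 0.2,"dz": 0,"wx": 0,"wy": 0,"wz": 0},
  {"dx": 0,"dy": 0.4,"dz": 0,"wx": 0,"wy": 0,"wz": 0},
  {"dx": 0,"dy": 0.545,"dz": 0,"wx": 0,"wy": 0,"wz": 0},
  {"dx": 0,"dy": 0.545,"dz": -0.1,"wx": 0,"wy": 0,"wz": 0},
  {"dx": 0,"dy": 0.545,"dz": -0.15,"wx": 0,"wy": 0,"wz": 0},
])

```text
time_s: 26.98
eef_pos: [0.5783, 0.0067, 0.1564]
eef_rot: [-0.001, 0.701, 0.713, -0.001]
wrist_force: [0.1, -0.1, -1.7]
opening: 0.701
grasp_force: 65.0
```

Request:
servo_tool([
  {"dx": 0,"dy": 0,"dz": -0.06,"wx": 0,"wy": 0,"wz": 0},
  {"dx": 0,"dy": 0,"dz": -0.12,"wx": 0,"wy": 0,"wz": 0},
  {"dx": 0,"dy": 0,"dz": -0.16,"wx": 0,"wy": 0,"wz": 0},
  {"dx": 0,"dy": 0,"dz": -0.19,"wx": 0,"wy": 0,"wz": 0},
  {"dx": 0,"dy": 0,"dz": -0.19,"wx": 0,"wy": 0,"wz": 0},
])

```text
time_s: 27.4
eef_pos: [0.5787, 0.0055, 0.1383]
eef_rot: [-0.001, 0.702, 0.712, -0.0]
wrist_force: [-0.4, 0.5, -0.5]
opening: 0.704
grasp_force: 65.0
```

Request:
servo_tool([
  {"dx": 0,"dy": 0,"dz": -0.01,"wx": 0,"wy": 0,"wz": 0},
  {"dx": 0,"dy": 0,"dz": -0.02,"wx": 0,"wy": 0,"wz": 0},
  {"dx": 0,"dy": 0,"dz": -0.03,"wx": 0,"wy": 0,"wz": 0},
  {"dx": 0,"dy": 0,"dz": -0.04,"wx": 0,"wy": 0,"wz": 0},
  {"dx": 0,"dy": 0,"dz": -0.04,"wx": 0,"wy": 0,"wz": 0},
])

```text
time_s: 27.82
eef_pos: [0.5792, 0.0061, 0.1353]
eef_rot: [0.0, 0.701, 0.713, 0.0]
wrist_force: [-1.0, -0.0, -0.9]
opening: 0.703
grasp_force: 65.0
```

```bash
python3 - <<'E'
from n import *
S=cam("scene");o=ctrl.get_obs(); print(o["eef_pos"],o["wrist_force"])
u,v=proj(S,[(.579,.006,.13)])[0].astype(int); save("t5",S["frame"][v-50:v+50,u-60:u+60],6)
E
```

```text
[0.57921393 0.00606465 0.13533247] [ 0.03101894 -0.17894227 -0.88704811]
```

View pics/t5.png

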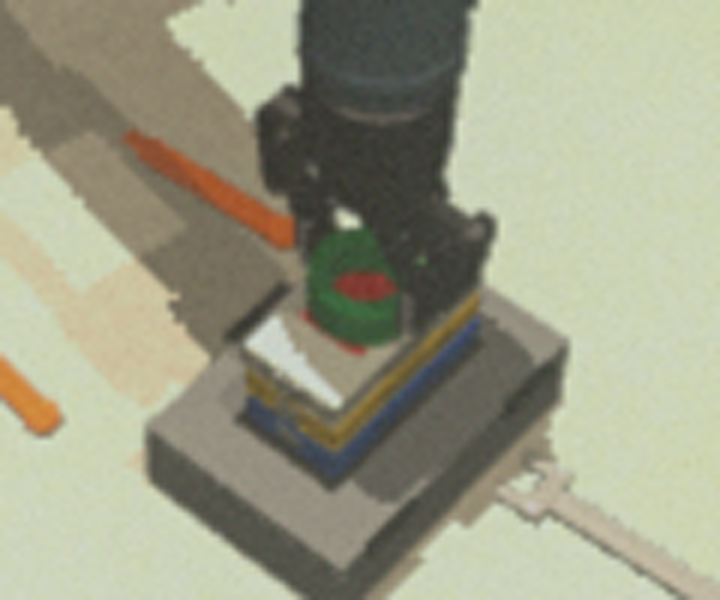

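The roll (355,290) sits centred just over the white case, with the red badge visible through its hole. I lower it a touch, release, and back off.

Request:
servo_tool([
  {"dx": 0,"dy": 0,"dz": -0.005,"wx": 0,"wy": 0,"wz": 0},
  {"dx": 0,"dy": 0,"dz": -0.01,"wx": 0,"wy": 0,"wz": 0},
  {"dx": 0,"dy": 0,"dz": -0.01,"wx": 0,"wy": 0,"wz": 0},
  {"dx": 0,"dy": 0,"dz": -0.01,"wx": 0,"wy": 0,"wz": 0},
  {"dx": 0,"dy": 0,"dz": -0.01,"wx": 0,"wy": 0,"wz": 0},
])

```text
time_s: 28.28
eef_pos: [0.5794, 0.006, 0.1348]
eef_rot: [0.0, 0.701, 0.713, 0.0]
wrist_force: [-1.3, -0.1, 4.0]
opening: 0.7
grasp_force: 65.5
```

Request:
servo_tool([
  {"dx": 0,"dy": 0,"dz": 0,"wx": 0,"wy": 0,"wz": 0},
  {"dx": 0,"dy": 0,"dz": 0,"wx": 0,"wy": 0,"wz": 0},
  {"dx": 0,"dy": 0,"dz": 0,"wx": 0,"wy": 0,"wz": 0},
  {"dx": 0,"dy": 0,"dz": 0,"wx": 0,"wy": 0,"wz": 0},
  {"dx": 0,"dy": 0,"dz": 0,"wx": 0,"wy": 0,"wz": 0},
], jaw=1)

```text
time_s: 28.7
eef_pos: [0.5792, 0.006, 0.1341]
eef_rot: [-0.0, 0.702, 0.713, -0.0]
wrist_force: [-1.0, -0.6, 0.0]
opening: 0.999
grasp_force: 0.0
```

Request:
servo_tool([
  {"dx": 0,"dy": 0,"dz": 0.2,"wx": 0,"wy": 0,"wz": 0},
  {"dx": 0,"dy": 0,"dz": 0.4,"wx": 0,"wy": 0,"wz": 0},
  {"dx": 0,"dy": 0,"dz": 0.6,"wx": 0,"wy": 0,"wz": 0},
  {"dx": 0,"dy": 0,"dz": 0.8,"wx": 0,"wy": 0,"wz": 0},
  {"dx": 0,"dy": 0,"dz": 0.9,"wx": 0,"wy": 0,"wz": 0},
])

```text
time_s: 29.12
eef_pos: [0.5803, 0.0058, 0.227]
eef_rot: [0.002, 0.701, 0.713, 0.001]
wrist_force: [0.1, 0.2, 0.7]
opening: 1.002
grasp_force: 0.0
```

Request:
servo_tool([
  {"dx": -0.2,"dy": 0.3,"dz": 0,"wx": 0,"wy": 0,"wz": 0},
  {"dx": -0.4,"dy": 0.6,"dz": 0,"wx": 0,"wy": 0,"wz": 0},
  {"dx": -0.6,"dy": 0.9,"dz": 0,"wx": 0,"wy": 0,"wz": 0},
  {"dx": -0.6,"dy": 0.9,"dz": 0,"wx": 0,"wy": 0,"wz": 0},
  {"dx": -0.6,"dy": 0.9,"dz": 0,"wx": 0,"wy": 0,"wz": 0},
])

```text
time_s: 29.53
eef_pos: [0.5183, 0.0974, 0.224]
eef_rot: [-0.0, 0.7, 0.714, -0.0]
wrist_force: [0.9, -0.3, -0.2]
opening: 1.003
grasp_force: 0.0
```

Request:
servo_tool([
  {"dx": -0.2,"dy": 0.3,"dz": 0,"wx": 0,"wy": 0,"wz": 0},
  {"dx": -0.4,"dy": 0.6,"dz": 0,"wx": 0,"wy": 0,"wz": 0},
  {"dx": -0.6,"dy": 0.9,"dz": 0,"wx": 0,"wy": 0,"wz": 0},
  {"dx": -0.6,"dy": 0.9,"dz": 0,"wx": 0,"wy": 0,"wz": 0},
  {"dx": -0.6,"dy": 0.9,"dz": 0,"wx": 0,"wy": 0,"wz": 0},
])

```text
time_s: 29.95
eef_pos: [0.4592, 0.1865, 0.2242]
eef_rot: [0.0, 0.701, 0.713, -0.0]
wrist_force: [0.7, 0.1, 0.3]
opening: 1.004
grasp_force: 0.0
```

```bash
python3 - <<'E'
from n import *
r=[]
for n in ("top","scene"):
    c=cam(n)
    for k,p,z in (("white",(.580,.05,.130),.13),("green",(.580,.029,.156),.156)):
        try: print(n,k,caserect(c,k,proj(c,[p])[0],z)[0])
        except Exception as e: print(e)
    u,v=proj(c,[(.579,.006,.1)])[0].astype(int); r.append(cv2.resize(c["frame"][v-50:v+50,u-60:u+60],None,fx=3.2,fy=3.2,interpolation=cv2.INTER_CUBIC))
save("t6",np.hstack(r))
E
```

```text
top white (array([577.4,  47.8]), array([41.5, 62.7]), 2.4)
top green (array([576.4,   6.8]), array([55.8, 58.8]), 0.9)
scene white (array([577.8,  46.2]), array([39.6, 60.7]), 0.6)
scene green (array([579.,   5.]), array([55.8, 58.4]), 127.0)
```

View pics/t6.png

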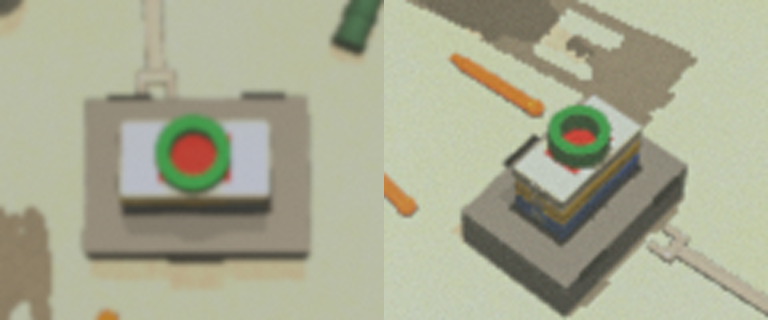

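The pile is square, and the roll lies flat at the middle of the white case, (193,153) in the left crop. Nothing else is touched, so I hand in.

```bash
python3 -c "
from bench import workorder; print(workorder.hand_in())"
```

```text
the job is handed in; nothing more can be done
None
```

The flap is shut, blue, yellow and white are stacked square on its panel, and the tape roll lies flat within about 2 mm of the white case's middle; I handed the job in at about 30 s, and no verdict was returned.

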